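# Set and clamp the straightedge, then line up the colour bars on a pick-up plate

### The job

Prepare the glass pick-up plate: slide the straightedge along the plate, without lifting it off, away from the robot until its far edge touches both locating pins at once. Then clamp it there: turn the clamp's wing knob backwards (anticlockwise from above) to the stop where the thread clicks, then forwards until the clamp is tight on the straightedge. Then lay every blue glass bar flat on the plate, square to the straightedge, with one end touching its near edge, keeping the straightedge on its pins and leaving the other things on the bench alone.

Things in the scene. Friction and masses are not known exactly. Their poses are not given: they have to be found in the camera images.
- plate: fixed dark steel plate on the bench, 260 (its x, away from the robot) x 360 (its y) x 12 mm thick; origin at the centre of its underside; top at z = 12 mm. Fixed grey clamp at its far left: a post behind, and an arm 30 mm wide, 40 to 50 mm above the bench, reaching towards the robot to plate x = 32 mm at plate y = 125 mm; the straightedge's left end fits under it
- straightedge: loose aluminium straightedge lying on the plate, 300 mm long (its y), 40 mm wide (its x), 12 mm thick, about 0.35 kg, with an upright grip rib along its middle: 100 mm long, 14 mm thick, its top 42 mm above the underside. Origin at the centre of its underside; the far long edge is at x = +20 mm, the near long edge at x = -20 mm
- pin_left: fixed upright brass locating pin, 12 mm diameter, 22 mm tall, standing on the plate beyond the straightedge, about 85 mm left (+y) of the plate's middle; origin at the centre of its foot on the plate. The line of the pins is not quite square to the plate
- pin_right: the same, about 85 mm right of the plate's middle
- clamp_knob (a joint): angle of the clamp's black wing knob (rad); grows clockwise seen from above (forwards, tightening). -0.5 is the backward stop, where the thread clicks; the foot meets the straightedge near 0.7; 1.5 is the forward stop, fully tight. Friction 0.12 N m, up to 0.2 N m when tight; stays where it is left. Starts between 0.1 and 0.6
- knob_grip (a point): centre of the wing knob, on its vertical axis, 78 mm above the bench at plate x = 57, y = 125 mm; the wing is a bar 64 mm long along this frame's x axis, 14 mm thick, 26 mm tall; the frame turns with the knob, which does not rise or sink
- clamp_foot: the clamp's round rubber foot, 16 mm across, under the knob, directly above where the straightedge's left end must lie; origin at the centre of its underside. It sinks 5 mm per rad as the knob is turned forwards and presses with up to about 16 N
- bar_a: loose bar of opaque blue colour glass, 90 mm long (its x axis), 24 mm square section, about 124 g, lying on the bench beside the plate; origin at its centre. May be absent
- bar_b: loose bar of opaque blue colour glass, 100 mm long (its x axis), 24 mm square section, about 138 g, lying on the bench beside the plate; origin at its centre. May be absent
- bar_c: loose bar of opaque blue colour glass, 110 mm long (its x axis), 24 mm square section, about 152 g, lying on the bench beside the plate; origin at its centre. May be absent
- bar_d: loose bar of opaque blue colour glass, 120 mm long (its x axis), 24 mm square section, about 166 g, lying on the bench beside the plate; origin at its centre. May be absent
- tumbler: bystander: clear glass tumbler, 76 mm across, 110 mm tall, open top; origin at the centre of its underside
- wax_puck: bystander: round cake of yellow wax, 74 mm across, 30 mm tall; origin at the centre of its underside
- paddle: bystander: wooden paddle lying flat, 240 mm long, 75 mm wide, 14 mm thick; origin under the joint of blade and handle, x axis towards the blade
- jacks: bystander: dark steel jacks (big U-shaped tweezers) lying flat, 230 mm long; origin near the middle, on the bench
Mind the look-alikes: they are no part of the job. Leave any orange or yellow look-alike of the bar_c alone.

How it is judged:
By the outcome, as a careful person would: the job done as asked, in the order asked, and still so for the second after the job is handed in, with the robot touching nothing.
Of bar_a, bar_b, bar_c, bar_d only 3 to 4 are there at a start; the rules pass over those that are not, and their reading is None.
At some moment in a run one of bar_a, bar_b, bar_c, bar_d may be knocked a few centimetres aside while the robot is not near it.
Once in a run the grip may slacken for a moment while it holds something.
It also fails if it takes over 210 s, if anything falls off the work surface, if the arm or the gripper's body presses on something with over 40 N, if the wrist force passes 120 N, or if a joint passes its speed limit or range.

### The arm

A 6-joint arm with a two-finger parallel gripper is mounted at the origin on the work surface. World frame = base frame: x ahead of the robot, y to its left, z up, the work surface at z = 0. Lengths are in m, angles in rad, forces in N, time in s.
With the tool pointing down it reaches from about 0.375 to 0.825 m from the base axis. Payload 5.5 kg.
Tool frame: the origin (TCP) lies at the very end of the fingers, on their centre line; the grasp point (between the pads) lies 19 mm behind it; z points along the fingers, y is the line along which they close (so a half turn about z gives the same grasp; the last joint's range is limited). The gripper opens to 85 mm and grips with 20 to 120 N. Pads are 22 mm wide; open, the fingers measure 114 mm over their backs; the gripper's body (76 mm by 85 mm) begins 54 mm behind the grasp point. The pads swing forward as they close: fully open they stand 13 mm farther back than shut.
Start: joints at [-1.142, 0.314, -0.047, 1.21, 0, 1.571], TCP at [0.249, -0.546, 0.231] pointing down, gripper open.
Joint ranges: [-2.67, 2.67], [-0.69, 1.73], [-1.03, 1.25], [-2.08, 2.16], [-1.42, 1.45], [-3.14, 3.14]. Speed limits (rad/s): [2.39, 2.39, 3.01, 3.14, 3.14, 3.14].

### API

Orientations are given as a unit quaternion [x, y, z, w].
In Python, from station import robot, cams gives the robot as it stands.
- The arm moves only by the shell command python3 -m pendant 'ROWS'. ROWS is JSON, a list of rows, each an object with "grip": the closure, from 0 (fully open) to 1 (shut); "linear": the shift along the world's x, y, z in cm, a list of three; "rot": the turn, a rotation vector about the world's x, y, z in degrees, a list of three. A call has 1 to 20 rows; each row shifts and turns the commanded pose from where the row before left it; what a row does not reach is not made up. A row lasts 1/8 s, in which the tool goes at most 62.5 mm and 10.7 degrees, less where a joint would pass 70% of its speed; a pose out of reach is approached as far as the arm can. A call with a gripper value outside its range is refused whole. The fingers move at their own pace and stop on an object; the grip force is fixed at half the most. Time passes only in rows, so rows that do not move let the fingers close. It gives the time, the measured TCP pose, the force, the opening and the grip force at its end, in the units of the state.
- robot.observe(): the state, without advancing time (a new reading comes with each control period).
- cams.snapshot(name): name is "scene" or "top"; returns the picture (384x512x3 uint8, red, green, blue); there is no depth.
- cams.calibration(name): a dict with "fovy" (degrees; the focal length in pixels is half the picture's height over the tangent of half this angle, whatever the lens; pixels are square), "cx", "cy" (the principal point, pixels), "R" (3x3) and "t" (3): a world point X has camera coordinates R X + t. Camera axes: x right, y down, z forward; pixel columns grow to the right and rows downward; lengths in m; the calibration is good to about 2 mm. A picture is of the moment at which its call begins. calibration takes no time and is no camera call.
- robot.close_job(): hands the job in; it is judged then, once.
The state is a dict: "time_s": time; "joint_positions": joint angles; "joint_vel": joint speeds; "joint_efforts": joint torques, N m; "position": TCP position; "tcp_rot": TCP orientation; "ft_force": force on the tool from outside, world axes, zero at the start; "torque": the same for the moment, N m; "finger_gap": opening from 0.0 (shut) to 1.0 (fully open); "finger_force": force on a finger pad.
Only numpy, scipy, OpenCV 4.12 (cv2) and the standard library are available. Lean on these libraries where they do the work, as an engineer would, in place of code of your own. Each camera call takes 0.05 s, during which the arm holds its last target. There are 200 camera calls.

## Working session

There is one attempt and no reset: what is moved stays moved. The work goes in short steps, Python scripts to look and compute and a shell command to move; the robot and the scene stay as the last step left them, time stands still between calls to the robot, and variables do not carry over. Pictures are saved under pics/ and viewed, at most 14 in all, crops included, and the job is handed in when it is done.

```bash
ls; mkdir -p pics; cat > h.py <<'E'
import numpy as np, cv2
from station import robot, cams
def shot(n,f):
    im=cams.snapshot(n); cv2.imwrite('pics/'+f,im[:,:,::-1]); return im
def K(n):
    c=cams.calibration(n); f=192/np.tan(np.radians(c['fovy'])/2); return c,f,np.array(c['R']),np.array(c['t'])
def p2w(n,u,v,z):
    c,f,R,t=K(n); d=R.T@np.array([(u-c['cx'])/f,(v-c['cy'])/f,1]); o=-R.T@t; return o+d*(z-o[2])/d[2]
def w2p(n,X):
    c,f,R,t=K(n); q=R@np.array(X)+t; return f*q[:2]/q[2]+[c['cx'],c['cy']]
def crop(im,f,u0,v0,u1,v1,s):
    cv2.imwrite('pics/'+f,cv2.resize(im[v0:v1,u0:u1,::-1],None,fx=s,fy=s,interpolation=cv2.INTER_CUBIC))
E
python3 - <<'E'
from h import *
for n in ('scene','top'):
    im=shot(n,n+'0.png'); c=K(n); print(n,{k:v for k,v in cams.calibration(n).items()}, -c[2].T@c[3])
o=robot.observe(); print(o)
E
```

```text
pics
scene {'fovy': 52.235926439223746, 'cx': 258.07837079344205, 'cy': 196.91578670223944, 'R': array([[ 0.48554271,  0.8739897 , -0.01975555],
       [ 0.59562831, -0.34727204, -0.72431281],
       [-0.63990249,  0.33991784, -0.68918841]]), 't': array([-0.20253711, -0.25540282,  1.57291828])} [ 1.25697989 -0.4463419   0.89504429]
top {'fovy': 44.82085295273748, 'cx': 255.39534020956887, 'cy': 190.16961559561176, 'R': array([[ 0.00833228, -0.99974926,  0.02078438],
       [-0.99876843, -0.00933714, -0.04872824],
       [ 0.04891009, -0.02035277, -0.9985958 ]]), 't': array([-0.05915243,  0.53125293,  1.75422035])} [ 0.44529246 -0.01847397  1.77887354]
{'time_s': 0.1, 'joint_positions': array([-1.14202356e+00,  3.14143671e-01, -4.79657467e-02,  1.21019684e+00,
        2.78984293e-05,  1.57082377e+00]), 'joint_vel': array([-0.00187942, -0.00206438,  0.0024749 , -0.0014296 ,  0.0009872 ,
       -0.0025989 ]), 'joint_efforts': array([ 2.42779228e-03, -5.40768278e+01,  3.40540445e+01,  1.12792826e-02,
       -1.57365768e-06, -1.44358296e-05]), 'position': array([ 0.24924871, -0.54521694,  0.2305336 ]), 'tcp_rot': array([ 9.77109766e-01,  2.12734423e-01, -1.46997490e-04, -7.40647251e-04]), 'ft_force': array([-0.30786769,  0.15285485,  0.29255555]), 'torque': array([0.02400222, 0.02240391, 0.05626846]), 'finger_force': 0.0, 'finger_gap': 0.9955533785769748}
```

View pics/scene0.png

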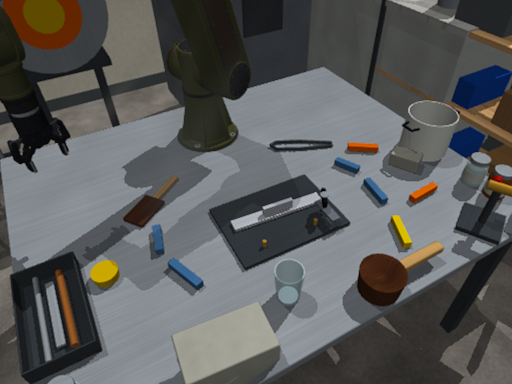

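View pics/top0.png

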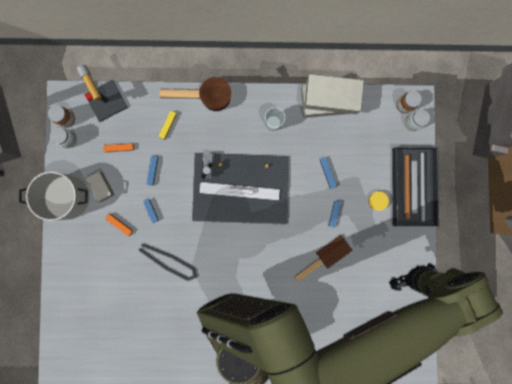

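The scene shows four blue bars. In the top view they are at (153,170), (151,210), (328,172) and (336,213). The orange look-alikes are at (118,147) and (119,224), the yellow one at (168,125). The straightedge is at (240,191), the pins at about (220,165) and (267,166), and the knob at about (207,165). I'll confirm this in enlarged crops.

```bash
python3 - <<'E'
from h import *
im=cv2.imread('pics/top0.png')[:,:,::-1]; crop(im,'c1.png',140,140,300,230,5)
im2=cv2.imread('pics/scene0.png')[:,:,::-1]; crop(im2,'c2.png',200,170,360,270,5)
from scipy import ndimage as nd
hsv=cv2.cvtColor(np.ascontiguousarray(im),cv2.COLOR_RGB2HSV)
m=cv2.inRange(hsv,(95,110,50),(125,255,255)); n,l,s,c=cv2.connectedComponentsWithStats(m)
for i in range(1,n):
    if s[i,4]>60:
        pts=np.argwhere(l==i)[:,::-1].astype(np.float32); r=cv2.minAreaRect(pts); b=cv2.boxPoints(r)
        W=np.array([p2w('top',*p,0.02)[:2] for p in pts]); rw=cv2.minAreaRect((W*1000).astype(np.float32)); print(s[i,4],c[i],np.round(rw,1) if 0 else rw)
E
```

```text
146 [152.02054795 169.98630137] ((604.0679321289062, 336.5323791503906), (19.815059661865234, 101.76371765136719), 81.70771026611328)
151 [327.7615894  172.65562914] ((601.5731811523438, -328.586181640625), (110.81917572021484, 20.58629608154297), 21.168678283691406)
112 [150.375      210.23214286] ((452.16571044921875, 339.65948486328125), (81.07903289794922, 19.307830810546875), 24.8765926361084)
126 [334.50793651 213.19047619] ((446.7269592285156, -354.691650390625), (19.762500762939453, 90.92859649658203), 77.41859436035156)
```

View pics/c1.png

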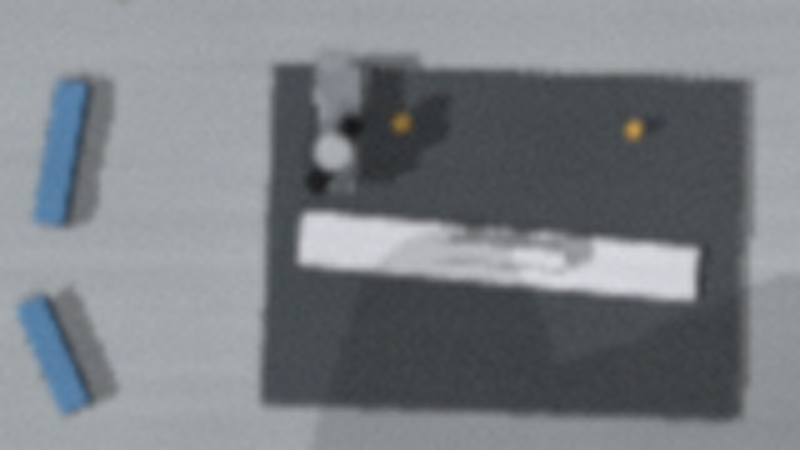

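View pics/c2.png

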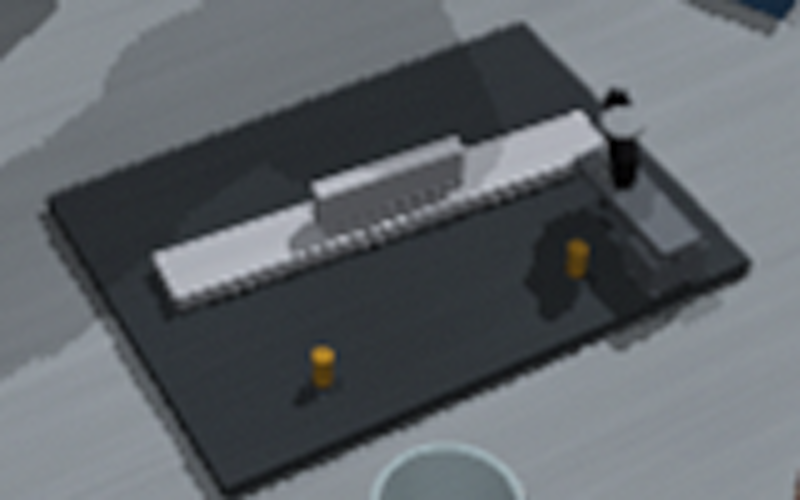

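The crops confirm four solid blue bars. In the top crop, the straightedge corners are (302,211), (698,246), (696,300) and (298,265), the pin tops are (401,123) and (634,130), and the wing ends are (350,128) and (318,182).

```bash
cat >> h.py <<'E'
def cp(n,x,y,z,u0,v0,s): return p2w(n,(x+.5)/s-.5+u0,(y+.5)/s-.5+v0,z)
E
python3 - <<'E'
from h import *
np.set_printoptions(precision=4,suppress=True)
T=lambda x,y,z:cp('top',x,y,z,140,140,5)[:2]; S=lambda x,y,z:cp('scene',x,y,z,200,170,5)[:2]
P=np.array([T(275,65,.012),T(749,79,.012),T(741,417,.012),T(262,403,.012)]); print('plate',P,P.mean(0))
PS=np.array([S(747,268,.012),S(228,490,.012),S(48,205,.012),S(525,25,.012)]);print('plate S',PS,PS.mean(0))
E=np.array([T(302,211,.024),T(698,246,.024),T(696,300,.024),T(298,265,.024)]); print('edge',E,E.mean(0))
ES=np.array([S(176,296,.024),S(152,254,.024),S(582,112,.024),S(606,145,.024)]);print('edgeS R-far,R-near,L-near,L-far',ES,ES.mean(0))
print('rib S far-top', S(320,200,.054),S(464,150,.054),'near', S(312,184,.054),S(460,138,.054))
print('pinsT',T(401,123,.034),T(634,130,.034)); print('pinsS',S(576,245,.034),S(322,353,.034))
print('knob',T(332,153,.091),T(350,128,.091),T(318,182,.091), 'S',S(622,117,.091))
a=P.mean(0);
for c,ang in (('plate ang from left-right',P),): 
  d=(P[0]-P[1]+P[3]-P[2]); th=np.arctan2(-d[0],d[1]); print('yaw',np.degrees(th)); 
  x=np.array([np.cos(th),np.sin(th)]); y=np.array([-x[1],x[0]]); print('knob exp',a+.057*x+.125*y)
d=(E[0]-E[1]+E[3]-E[2]); print('edge yaw',np.degrees(np.arctan2(-d[0],d[1])))
E
```

```text
plate [[ 0.6728  0.1781]
 [ 0.666  -0.1833]
 [ 0.4083 -0.1784]
 [ 0.416   0.1841]] [0.5408 0.0001]
plate S [[ 0.6775  0.1716]
 [ 0.6659 -0.1785]
 [ 0.414  -0.1751]
 [ 0.4202  0.1831]] [0.5444 0.0003]
edge [[ 0.5609  0.1548]
 [ 0.5373 -0.1442]
 [ 0.4964 -0.1429]
 [ 0.5201  0.1572]] [0.5287 0.0062]
edgeS R-far,R-near,L-near,L-far [[ 0.5337 -0.1435]
 [ 0.4958 -0.1409]
 [ 0.523   0.1576]
 [ 0.5561  0.1528]] [0.5271 0.0065]
rib S far-top [ 0.5329 -0.0441] [0.54   0.0542] near [ 0.5186 -0.0415] [0.5297 0.0578]
pinsT [0.6272 0.0805] [ 0.6237 -0.0947]
pinsS [0.6259 0.0797] [ 0.6229 -0.0942]
knob [0.5989 0.1271] [0.6172 0.1143] [0.5776 0.1369] S [0.5951 0.1292]
yaw -1.1442469166703497
knob exp [0.6003 0.1239]
edge yaw -4.511903272085684
```

```bash
python3 -m pendant '[{"grip":0.45,"linear":[2.0,4.6,0],"rot":[0,0,5.1]},{"grip":0.45,"linear":[2.36,4.6,0],"rot":[0,0,5.1]},{"grip":0.45,"linear":[2.36,4.6,0],"rot":[0,0,5.1]},{"grip":0.45,"linear":[2.36,4.6,0],"rot":[0,0,5.1]},{"grip":0.45,"linear":[2.36,4.6,0],"rot":[0,0,5.1]},{"grip":0.45,"linear":[2.36,4.6,0],"rot":[0,0,5.1]},{"grip":0.45,"linear":[2.36,4.6,0],"rot":[0,0,5.1]},{"grip":0.45,"linear":[2.36,4.6,0],"rot":[0,0,5.1]},{"grip":0.45,"linear":[2.36,4.6,0],"rot":[0,0,5.1]},{"grip":0.45,"linear":[2.36,4.6,0],"rot":[0,0,5.1]},{"grip":0.45,"linear":[2.36,4.6,-2],"rot":[0,0,5.1]},{"grip":0.45,"linear":[2.3,4.6,-4],"rot":[0,0,4.9]},{"grip":0.45,"linear":[0,0,-4],"rot":[0,0,0]},{"grip":0.45,"linear":[0,0,0],"rot":[0,0,0]},{"grip":0.45,"linear":[0,0,0],"rot":[0,0,0]}]'
cat >> h.py <<'E'
def st():
    o=robot.observe(); q=o['tcp_rot']; from scipy.spatial.transform import Rotation as Ro
    M=Ro.from_quat(q).as_matrix(); print('t %.2f'%o['time_s'],'pos mm',np.round(1000*o['position'],1),'yaw %.2f'%np.degrees(np.arctan2(M[1,0],M[0,0])),'zax',np.round(M[:,2],3),'j',np.round(o['joint_positions'],2),'F',np.round(o['ft_force'],1),'T',np.round(o['torque'],2),'gap %.1fmm'%(85*o['finger_gap']),'ff %.1f'%o['finger_force'])
E
python3 -c "
from h import *
st()"
```

```text
time_s: 1.98
position: [0.5278, 0.0041, 0.134]
tcp_rot: [0.734, 0.679, 0.0, 0.0]
ft_force: [-0.2, -0.1, 0.9]
finger_gap: 0.549
finger_force: 0.0
t 1.98 pos mm [527.8   4.1 134. ] yaw 85.53 zax [ 0.001 -0.    -1.   ] j [ 0.01  0.24 -0.38  0.96 -0.    1.66] F [-0.2 -0.1  0.9] T [ 0.05 -0.04 -0.01] gap 46.7mm ff 0.0
```

```bash
python3 -m pendant '[{"grip":0.45,"linear":[0,0.2,-4],"rot":[0,0,0]},{"grip":0.45,"linear":[0,0,-4],"rot":[0,0,0]},{"grip":0.45,"linear":[0,0,-2.2],"rot":[0,0,0]},{"grip":0.45,"linear":[0,0,0],"rot":[0,0,0]},{"grip":1,"linear":[0,0,0],"rot":[0,0,0]},{"grip":1,"linear":[0,0,0],"rot":[0,0,0]},{"grip":1,"linear":[0,0,0],"rot":[0,0,0]},{"grip":1,"linear":[0,0,0],"rot":[0,0,0]},{"grip":1,"linear":[0,0,0],"rot":[0,0,0]},{"grip":1,"linear":[0,0,0],"rot":[0,0,0]}]'
python3 -c "
from h import *
st()"
```

```text
time_s: 3.22
position: [0.5293, 0.0062, 0.033]
tcp_rot: [0.734, 0.679, 0.001, 0.001]
ft_force: [-0.9, -0.3, 8.2]
finger_gap: 0.147
finger_force: 61.0
t 3.23 pos mm [529.3   6.2  33. ] yaw 85.55 zax [ 0.004 -0.    -1.   ] j [ 0.01  0.35 -0.49  0.73 -0.    1.66] F [-0.9 -0.3  8.2] T [-0.13  0.29 -0.1 ] gap 12.5mm ff 61.0
```

```bash
python3 -m pendant '[{"grip":1,"linear":[0.3,0,0.1],"rot":[0,0,0]},{"grip":1,"linear":[0.5,0,0],"rot":[0,0,0.4]},{"grip":1,"linear":[0.6,0,0],"rot":[0,0,0.4]},{"grip":1,"linear":[0.6,0,0],"rot":[0,0,0.4]},{"grip":1,"linear":[0.6,0,0],"rot":[0,0,0.4]},{"grip":1,"linear":[0.6,0,0],"rot":[0,0,0.4]},{"grip":1,"linear":[0.6,0,0],"rot":[0,0,0.4]},{"grip":1,"linear":[0.6,0,0],"rot":[0,0,0.4]},{"grip":1,"linear":[0.6,0,0],"rot":[0,0,0.4]},{"grip":1,"linear":[0.5,0,0],"rot":[0,0,0.2]},{"grip":1,"linear":[0.4,0,0],"rot":[0,0,0]},{"grip":1,"linear":[0.3,0,0],"rot":[0,0,0]},{"grip":1,"linear":[0,0,0],"rot":[0,0,0]}]'
python3 -c "
from h import *
st()"
```

```text
time_s: 4.85
position: [0.5893, 0.0065, 0.033]
tcp_rot: [0.713, 0.701, -0.0, -0.0]
ft_force: [-5.0, 0.4, 8.4]
finger_gap: 0.152
finger_force: 61.1
t 4.85 pos mm [589.3   6.5  33. ] yaw 88.98 zax [-0.  0. -1.] j [ 0.01  0.44 -0.34  0.79  0.    1.6 ] F [-5.   0.4  8.4] T [ 0.02  0.99 -0.02] gap 13.0mm ff 61.1
```

```bash
python3 -m pendant '[{"grip":1,"linear":[0.2,0,0],"rot":[0,0,0]},{"grip":1,"linear":[0.2,0,0],"rot":[0,0,0]},{"grip":1,"linear":[0.2,0,0],"rot":[0,0,0]},{"grip":1,"linear":[0.2,0,0],"rot":[0,0,0]},{"grip":1,"linear":[0,0,0],"rot":[0,0,0]}]'
python3 -c "
from h import *
st()"
```

```text
time_s: 5.48
position: [0.5971, 0.0066, 0.033]
tcp_rot: [0.713, 0.701, -0.0, -0.0]
ft_force: [-6.8, -0.2, 9.0]
finger_gap: 0.151
finger_force: 61.1
t 5.47 pos mm [597.1   6.6  33. ] yaw 88.98 zax [-0.001  0.    -1.   ] j [ 0.01  0.46 -0.32  0.79  0.    1.6 ] F [-6.8 -0.2  9. ] T [-0.02  1.05 -0.01] gap 12.8mm ff 61.1
```

```bash
python3 -m pendant '[{"grip":1,"linear":[0.1,0,0],"rot":[0,0,0]},{"grip":1,"linear":[0.1,0,0],"rot":[0,0,0]},{"grip":1,"linear":[0,0,0],"rot":[0,0,0]}]'
python3 -m pendant '[{"grip":1,"linear":[0.1,0,0],"rot":[0,0,0]},{"grip":1,"linear":[0.1,0,0],"rot":[0,0,0]},{"grip":1,"linear":[0,0,0],"rot":[0,0,0]}]'
python3 -c "
from h import *
st()"
```

```text
time_s: 5.85
position: [0.5989, 0.0065, 0.033]
tcp_rot: [0.713, 0.701, -0.0, -0.0]
ft_force: [-5.9, 0.0, 9.4]
finger_gap: 0.15
finger_force: 61.2
time_s: 6.22
position: [0.6003, 0.0065, 0.0331]
tcp_rot: [0.713, 0.701, -0.001, -0.001]
ft_force: [-8.3, -1.3, 11.2]
finger_gap: 0.149
finger_force: 61.5
t 6.22 pos mm [600.3   6.5  33.1] yaw 88.98 zax [-0.002  0.    -1.   ] j [ 0.01  0.46 -0.31  0.8   0.    1.6 ] F [-8.3 -1.3 11.2] T [0.05 1.61 0.01] gap 12.6mm ff 61.5
```

Contact is starting, so I'll push slightly further.

```bash
python3 -m pendant '[{"grip":1,"linear":[0.1,0,0],"rot":[0,0,0]},{"grip":1,"linear":[0,0,0],"rot":[0,0,0]}]'
python3 -m pendant '[{"grip":1,"linear":[0.1,0,0],"rot":[0,0,0]},{"grip":1,"linear":[0,0,0],"rot":[0,0,0]}]'
python3 -m pendant '[{"grip":1,"linear":[0.1,0,0],"rot":[0,0,0]},{"grip":1,"linear":[0,0,0],"rot":[0,0,0]}]'
python3 -c "
from h import *
st()
im=shot('top','t1.png'); crop(im,'t1c.png',180,140,300,220,6)
im=shot('scene','s1.png'); crop(im,'s1c.png',210,170,350,270,5)"
```

```text
time_s: 6.48
position: [0.6004, 0.0065, 0.0331]
tcp_rot: [0.713, 0.701, -0.001, -0.001]
ft_force: [-10.1, 0.9, 14.8]
finger_gap: 0.151
finger_force: 62.0
time_s: 6.72
position: [0.6004, 0.0065, 0.0331]
tcp_rot: [0.713, 0.701, -0.002, -0.002]
ft_force: [-13.2, -0.7, 17.4]
finger_gap: 0.149
finger_force: 62.4
time_s: 6.98
position: [0.6005, 0.0065, 0.0331]
tcp_rot: [0.713, 0.701, -0.002, -0.002]
ft_force: [-16.1, 0.1, 19.6]
finger_gap: 0.148
finger_force: 62.8
t 6.97 pos mm [600.5   6.5  33.1] yaw 88.98 zax [-0.006  0.    -1.   ] j [ 0.01  0.47 -0.3   0.81  0.    1.6 ] F [-16.1   0.1  19.6] T [0.02 3.44 0.05] gap 12.6mm ff 62.8
```

```bash
python3 -m pendant '[{"grip":1,"linear":[-0.2,0,0.1],"rot":[0,0,0]},{"grip":1,"linear":[0,0,0],"rot":[0,0,0]},{"grip":0.6,"linear":[0,0,0],"rot":[0,0,0]},{"grip":0.6,"linear":[0,0,0],"rot":[0,0,0]},{"grip":0.6,"linear":[0,0,0],"rot":[0,0,0]},{"grip":0.6,"linear":[0,0,0],"rot":[0,0,0]}]'
python3 -c "
from h import *
st()
im=shot('top','t2.png'); crop(im,'t2c.png',180,140,300,220,6)
im2=shot('scene','s2.png'); b=cv2.resize(im2[170:270,210:350],None,fx=5,fy=5,interpolation=cv2.INTER_CUBIC)[:,:,::-1]
cv2.imwrite('pics/s2c.png',b)"
```

```text
time_s: 7.82
position: [0.6028, 0.0065, 0.033]
tcp_rot: [0.713, 0.701, 0.0, 0.0]
ft_force: [0.1, 0.4, -1.0]
finger_gap: 0.402
finger_force: 0.0
t 7.83 pos mm [602.8   6.5  33. ] yaw 88.97 zax [ 0.  0. -1.] j [ 0.01  0.46 -0.31  0.8   0.    1.6 ] F [ 0.1  0.4 -1. ] T [-0.01 -0.03 -0.03] gap 34.2mm ff 0.0
```

View pics/s2c.png

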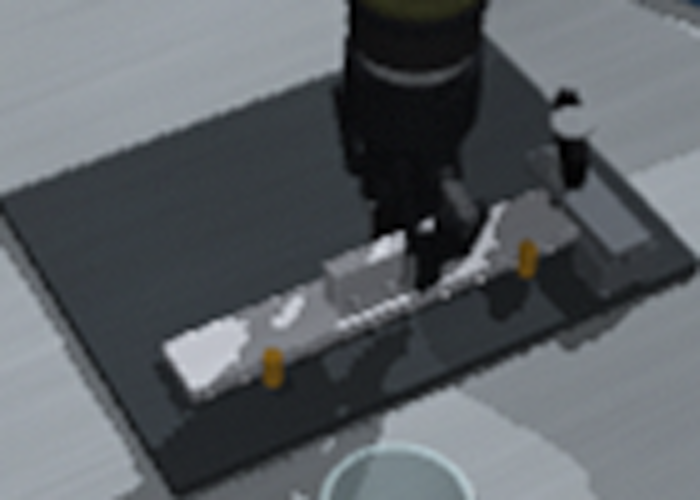

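The straightedge looks seated at both pins, at about (272,350) and (528,245) in the crop. I'll confirm with an ungripped push on the rib.

```bash
python3 -m pendant '[{"grip":0.6,"linear":[0.3,0,0],"rot":[0,0,0]},{"grip":0.6,"linear":[0.2,0,0],"rot":[0,0,0]},{"grip":0.6,"linear":[0.2,0,0],"rot":[0,0,0]},{"grip":0.6,"linear":[0.1,0,0],"rot":[0,0,0]},{"grip":0.6,"linear":[0,0,0],"rot":[0,0,0]}]'
python3 -m pendant '[{"grip":0.6,"linear":[0.2,0,0],"rot":[0,0,0]},{"grip":0.6,"linear":[0,0,0],"rot":[0,0,0]}]'
python3 -m pendant '[{"grip":0.6,"linear":[0.2,0,0],"rot":[0,0,0]},{"grip":0.6,"linear":[0,0,0],"rot":[0,0,0]}]'
python3 -c "
from h import *
st()"
```

```text
time_s: 8.55
position: [0.6102, 0.0065, 0.0328]
tcp_rot: [0.713, 0.701, -0.0, -0.0]
ft_force: [-0.5, -1.1, 0.6]
finger_gap: 0.4
finger_force: 0.6
time_s: 8.8
position: [0.6104, 0.0065, 0.0325]
tcp_rot: [0.713, 0.701, -0.001, -0.001]
ft_force: [-5.8, 0.2, 3.5]
finger_gap: 0.399
finger_force: 3.0
time_s: 9.05
position: [0.6106, 0.0065, 0.0321]
tcp_rot: [0.713, 0.701, -0.002, -0.002]
ft_force: [-10.1, 0.7, 7.0]
finger_gap: 0.397
finger_force: 5.1
t 9.05 pos mm [610.6   6.5  32.1] yaw 88.97 zax [-0.007  0.    -1.   ] j [ 0.01  0.48 -0.28  0.82  0.    1.6 ] F [-10.1   0.7   7. ] T [-0.04  2.24 -0.  ] gap 33.7mm ff 5.1
```

```bash
python3 -m pendant '[{"grip":0.6,"linear":[-0.5,0,0],"rot":[0,0,0]},{"grip":0.6,"linear":[-0.7,0,0],"rot":[0,0,0]},{"grip":0.6,"linear":[0,0,1],"rot":[0,0,0]},{"grip":0.6,"linear":[0,0,3],"rot":[0,0,0]},{"grip":0.5,"linear":[0,0,4],"rot":[0,0,0]},{"grip":0.5,"linear":[0,0,4],"rot":[0,0,0]},{"grip":0.5,"linear":[0,2,0],"rot":[0,0,10]},{"grip":0.5,"linear":[0,2,0],"rot":[0,0,10]},{"grip":0.5,"linear":[0,2,0],"rot":[0,0,10]},{"grip":0.5,"linear":[0,2,0],"rot":[0,0,10]},{"grip":0.5,"linear":[0,2,0],"rot":[0,0,10]},{"grip":0.5,"linear":[0,1.85,0],"rot":[0,0,10]},{"grip":0.5,"linear":[0,0,0],"rot":[0,0,1.5]},{"grip":0.5,"linear":[0,0,0],"rot":[0,0,0]},{"grip":0.5,"linear":[0,0,0],"rot":[0,0,0]}]'
python3 -c "
from h import *
st()
print(p2w('top',0,0,0)[:1])"
```

```text
time_s: 10.92
position: [0.6027, 0.1242, 0.1532]
tcp_rot: [0.256, 0.967, -0.0, 0.0]
ft_force: [0.1, 0.6, -0.1]
finger_gap: 0.496
finger_force: 0.0
t 10.93 pos mm [602.7 124.2 153.2] yaw 150.33 zax [ 0. -0. -1.] j [ 0.2   0.38 -0.13  1.06 -0.    0.72] F [ 0.1  0.6 -0.1] T [-0.03  0.05  0.01] gap 42.1mm ff 0.0
[1.2579059]
```

```bash
python3 -m pendant '[{"grip":0.5,"linear":[-0.3,0.1,-3],"rot":[0,0,0]},{"grip":0.5,"linear":[0,0,-3],"rot":[0,0,0]},{"grip":0.5,"linear":[0,0,-2],"rot":[0,0,0]},{"grip":0.5,"linear":[0,0,-1],"rot":[0,0,0]},{"grip":0.5,"linear":[0,0,0],"rot":[0,0,0]},{"grip":1,"linear":[0,0,0],"rot":[0,0,0]},{"grip":1,"linear":[0,0,0],"rot":[0,0,0]},{"grip":1,"linear":[0,0,0],"rot":[0,0,0]},{"grip":1,"linear":[0,0,0],"rot":[0,0,0]},{"grip":1,"linear":[0,0,0],"rot":[0,0,0]}]'
python3 -c "
from h import *
st()"
```

```text
time_s: 12.18
position: [0.6003, 0.1259, 0.0642]
tcp_rot: [0.255, 0.967, 0.0, 0.001]
ft_force: [-1.3, -1.2, 6.4]
finger_gap: 0.156
finger_force: 59.2
t 12.18 pos mm [600.3 125.9  64.2] yaw 150.45 zax [ 0.002 -0.    -1.   ] j [ 0.21  0.45 -0.25  0.87 -0.    0.72] F [-1.3 -1.2  6.4] T [-0.27  0.17 -0.11] gap 13.2mm ff 59.2
```

```bash
python3 -m pendant '[{"grip":1,"linear":[0,0,0],"rot":[0,0,5]},{"grip":1,"linear":[0,0,0],"rot":[0,0,5]},{"grip":1,"linear":[0,0,0],"rot":[0,0,5]},{"grip":1,"linear":[0,0,0],"rot":[0,0,5]},{"grip":1,"linear":[0,0,0],"rot":[0,0,5]},{"grip":1,"linear":[0,0,0],"rot":[0,0,5]},{"grip":1,"linear":[0,0,0],"rot":[0,0,5]},{"grip":1,"linear":[0,0,0],"rot":[0,0,5]},{"grip":1,"linear":[0,0,0],"rot":[0,0,5]},{"grip":1,"linear":[0,0,0],"rot":[0,0,5]},{"grip":1,"linear":[0,0,0],"rot":[0,0,0]}]'
python3 -c "
from h import *
st()"
python3 -m pendant '[{"grip":1,"linear":[0,0,0],"rot":[0,0,3]},{"grip":1,"linear":[0,0,0],"rot":[0,0,3]},{"grip":1,"linear":[0,0,0],"rot":[0,0,0]}]'
python3 -c "
from h import *
st()"
```

```text
time_s: 13.55
position: [0.6004, 0.1266, 0.0641]
tcp_rot: [-0.178, 0.984, 0.0, 0.001]
ft_force: [-1.0, 1.2, 6.2]
finger_gap: 0.153
finger_force: 59.3
t 13.55 pos mm [600.4 126.6  64.1] yaw -159.46 zax [ 0.002  0.001 -1.   ] j [ 0.21  0.45 -0.25  0.87  0.   -0.15] F [-1.   1.2  6.2] T [0.19 0.25 0.13] gap 13.0mm ff 59.3
time_s: 13.92
position: [0.6003, 0.1267, 0.0642]
tcp_rot: [-0.229, 0.973, 0.0, 0.001]
ft_force: [-0.8, 0.7, 5.6]
finger_gap: 0.153
finger_force: 59.3
t 13.93 pos mm [600.3 126.7  64.2] yaw -153.48 zax [ 0.002  0.001 -1.   ] j [ 0.21  0.45 -0.25  0.87  0.   -0.26] F [-0.8  0.7  5.6] T [0.21 0.21 0.14] gap 13.0mm ff 59.3
```

```bash
python3 -m pendant '[{"grip":1,"linear":[0,0,0],"rot":[0,0,2]},{"grip":1,"linear":[0,0,0],"rot":[0,0,2]},{"grip":1,"linear":[0,0,0],"rot":[0,0,0]}]'
python3 -c "
from h import *
st()"
python3 -m pendant '[{"grip":1,"linear":[0,0,0],"rot":[0,0,2]},{"grip":1,"linear":[0,0,0],"rot":[0,0,2]},{"grip":1,"linear":[0,0,0],"rot":[0,0,0]}]'
python3 -c "
from h import *
st()"
```

```text
time_s: 14.3
position: [0.6003, 0.1267, 0.0642]
tcp_rot: [-0.262, 0.965, 0.001, 0.001]
ft_force: [-1.1, 1.8, 5.2]
finger_gap: 0.153
finger_force: 65.3
t 14.30 pos mm [600.3 126.7  64.2] yaw -149.66 zax [ 0.002  0.002 -1.   ] j [ 0.21  0.45 -0.25  0.87  0.   -0.32] F [-1.1  1.8  5.2] T [ 0.39  0.29 -1.31] gap 13.0mm ff 65.3
time_s: 14.68
position: [0.601, 0.1271, 0.0643]
tcp_rot: [-0.295, 0.955, 0.001, 0.002]
ft_force: [-0.7, 3.7, 5.9]
finger_gap: 0.151
finger_force: 97.9
t 14.68 pos mm [601.  127.1  64.3] yaw -145.67 zax [ 0.003  0.003 -1.   ] j [ 0.21  0.45 -0.25  0.87  0.   -0.39] F [-0.7  3.7  5.9] T [ 0.8  -0.13 -1.49] gap 12.8mm ff 97.9
```

The backward stop is reached: the torque jumped to −1.3 N m at about 209°. Now I'll turn it forwards.

```bash
python3 -m pendant '[{"grip":1,"linear":[0,0,0],"rot":[0,0,-4]},{"grip":1,"linear":[0,0,0],"rot":[0,0,-6]},{"grip":1,"linear":[0,0,0],"rot":[0,0,-6]},{"grip":1,"linear":[0,0,0],"rot":[0,0,-6]},{"grip":1,"linear":[0,0,0],"rot":[0,0,-6]},{"grip":1,"linear":[0,0,0],"rot":[0,0,-6]},{"grip":1,"linear":[0,0,0],"rot":[0,0,-6]},{"grip":1,"linear":[0,0,0],"rot":[0,0,-6]},{"grip":1,"linear":[0,0,0],"rot":[0,0,-6]},{"grip":1,"linear":[0,0,0],"rot":[0,0,-6]},{"grip":1,"linear":[0,0,0],"rot":[0,0,-6]},{"grip":1,"linear":[0,0,0],"rot":[0,0,-6]},{"grip":1,"linear":[0,0,0],"rot":[0,0,-6]},{"grip":1,"linear":[0,0,0],"rot":[0,0,-6]},{"grip":1,"linear":[0,0,0],"rot":[0,0,-6]},{"grip":1,"linear":[0,0,0],"rot":[0,0,-6]},{"grip":1,"linear":[0,0,0],"rot":[0,0,-6]},{"grip":1,"linear":[0,0,0],"rot":[0,0,-6]},{"grip":1,"linear":[0,0,0],"rot":[0,0,0]}]'
python3 -c "
from h import *
st()"
python3 -m pendant '[{"grip":1,"linear":[0,0,0],"rot":[0,0,-3]},{"grip":1,"linear":[0,0,0],"rot":[0,0,-3]},{"grip":1,"linear":[0,0,0],"rot":[0,0,0]}]'
python3 -c "
from h import *
st()"
```

```text
time_s: 17.05
position: [0.5999, 0.1252, 0.0641]
tcp_rot: [0.585, 0.811, -0.0, 0.001]
ft_force: [-2.5, -2.9, 8.7]
finger_gap: 0.149
finger_force: 60.1
t 17.05 pos mm [599.9 125.2  64.1] yaw 108.42 zax [ 0.001 -0.002 -1.   ] j [ 0.21  0.45 -0.25  0.87 -0.    1.46] F [-2.5 -2.9  8.7] T [-0.5   0.41 -0.09] gap 12.7mm ff 60.1
time_s: 17.42
position: [0.5998, 0.1252, 0.0642]
tcp_rot: [0.626, 0.78, -0.0, 0.001]
ft_force: [-2.5, -2.7, 9.6]
finger_gap: 0.149
finger_force: 60.2
t 17.43 pos mm [599.8 125.2  64.2] yaw 102.45 zax [ 0.001 -0.002 -1.   ] j [ 0.21  0.45 -0.25  0.87 -0.    1.56] F [-2.5 -2.7  9.6] T [-0.53  0.49 -0.09] gap 12.7mm ff 60.2
```

```bash
python3 -m pendant '[{"grip":1,"linear":[0,0,0],"rot":[0,0,-3]},{"grip":1,"linear":[0,0,0],"rot":[0,0,-3]},{"grip":1,"linear":[0,0,0],"rot":[0,0,0]}]'
python3 -c "
from h import *
st()"
python3 -m pendant '[{"grip":1,"linear":[0,0,0],"rot":[0,0,-2]},{"grip":1,"linear":[0,0,0],"rot":[0,0,-2]},{"grip":1,"linear":[0,0,0],"rot":[0,0,0]}]'
python3 -c "
from h import *
st()"
```

```text
time_s: 17.8
position: [0.5997, 0.1252, 0.0642]
tcp_rot: [0.666, 0.746, -0.0, 0.001]
ft_force: [-3.7, -3.0, 9.6]
finger_gap: 0.152
finger_force: 60.2
t 17.80 pos mm [599.7 125.2  64.2] yaw 96.45 zax [ 0.001 -0.002 -1.   ] j [ 0.21  0.45 -0.25  0.87 -0.    1.67] F [-3.7 -3.   9.6] T [-0.59  0.61 -0.05] gap 12.9mm ff 60.2
time_s: 18.18
position: [0.5996, 0.125, 0.0641]
tcp_rot: [0.692, 0.722, -0.0, 0.001]
ft_force: [-3.0, -3.8, 9.4]
finger_gap: 0.147
finger_force: 60.0
t 18.18 pos mm [599.6 125.   64.1] yaw 92.48 zax [ 0.001 -0.002 -1.   ] j [ 0.21  0.45 -0.25  0.87 -0.    1.73] F [-3.  -3.8  9.4] T [-0.69  0.57  0.12] gap 12.5mm ff 60.0
```

```bash
python3 -m pendant '[{"grip":1,"linear":[0,0,0],"rot":[0,0,-2]},{"grip":1,"linear":[0,0,0],"rot":[0,0,0]}]'
python3 -c "
from h import *
st()"
python3 -m pendant '[{"grip":1,"linear":[0,0,0],"rot":[0,0,-2]},{"grip":1,"linear":[0,0,0],"rot":[0,0,0]}]'
python3 -c "
from h import *
st()"
```

```text
time_s: 18.42
position: [0.5996, 0.125, 0.0642]
tcp_rot: [0.703, 0.711, -0.001, 0.001]
ft_force: [-2.6, -4.5, 9.3]
finger_gap: 0.155
finger_force: 60.9
t 18.43 pos mm [599.6 125.   64.2] yaw 90.60 zax [ 0.001 -0.002 -1.   ] j [ 0.21  0.45 -0.25  0.87 -0.    1.77] F [-2.6 -4.5  9.3] T [-0.8   0.66  1.08] gap 13.1mm ff 60.9
time_s: 18.68
position: [0.5996, 0.1253, 0.0641]
tcp_rot: [0.715, 0.699, -0.0, 0.001]
ft_force: [-3.4, -2.7, 10.3]
finger_gap: 0.152
finger_force: 71.7
t 18.68 pos mm [599.6 125.3  64.1] yaw 88.64 zax [ 0.001 -0.002 -1.   ] j [ 0.21  0.45 -0.25  0.87 -0.    1.8 ] F [-3.4 -2.7 10.3] T [-0.63  0.65  1.37] gap 12.9mm ff 71.7
```

The clamp is fully tight: the torque spiked to 1.4 N m at the forward stop. I'll release and look.

```bash
python3 -m pendant '[{"grip":0.5,"linear":[0,0,0],"rot":[0,0,0]},{"grip":0.5,"linear":[0,0,0],"rot":[0,0,0]},{"grip":0.5,"linear":[0,0,0],"rot":[0,0,0]},{"grip":0.5,"linear":[0,0,3],"rot":[0,0,0]},{"grip":0.5,"linear":[0,0,4],"rot":[0,0,0]},{"grip":0.5,"linear":[0,0,4],"rot":[0,0,0]},{"grip":0.5,"linear":[0,4,3],"rot":[0,0,0]},{"grip":0.5,"linear":[0,5,0],"rot":[0,0,0]},{"grip":0.5,"linear":[0,5,0],"rot":[0,0,0]},{"grip":0.5,"linear":[0,0,0],"rot":[0,0,0]}]'
cat >> h.py <<'E'
def bars(n='top',z=0.016):
    """blue bars by camera: world centre, length axis yaw, length (mm)"""
    im=cams.snapshot(n); c,f,R,t=K(n)
    big=cv2.resize(np.ascontiguousarray(im),None,fx=4,fy=4,interpolation=cv2.INTER_CUBIC)
    m=cv2.inRange(cv2.cvtColor(big,cv2.COLOR_RGB2HSV),(98,100,50),(125,255,255))
    k,l,s,_=cv2.connectedComponentsWithStats(m)
    for i in range(1,k):
        if s[i,4]<600: continue
        p=np.argwhere(l==i)[:,::-1]; p=(p+.5)/4-.5
        W=np.array([p2w(n,u,v,z)[:2] for u,v in p])*1000
        if not(300<W[:,0].mean()<900 and abs(W[:,1].mean())<500): continue
        r=cv2.boxPoints(cv2.minAreaRect(W.astype(np.float32))); a,b=r[1]-r[0],r[2]-r[1]; 
        if np.hypot(*a)<np.hypot(*b): a,b=b,a
        print('bar px',np.round(p.mean(0),1),'ctr',np.round(r.mean(0),1),'yaw %.1f'%((np.degrees(np.arctan2(a[1],a[0]))+90)%180-90),'L %.0f W %.0f'%(np.hypot(*a),np.hypot(*b)))
    return im
E
python3 -c "
from h import *
st()
im=bars(); crop(im,'t3c.png',140,130,310,230,4)
c=im[130:230,140:300]; b=cv2.resize(c,None,fx=4.6,fy=4.6,interpolation=cv2.INTER_CUBIC)
cv2.imwrite('pics/t3c.png',b[:,:,::-1])
shot('scene','s3.png')"
```

```text
time_s: 19.92
position: [0.5991, 0.2693, 0.2024]
tcp_rot: [0.715, 0.699, 0.0, -0.0]
ft_force: [0.3, -0.7, -0.7]
finger_gap: 0.496
finger_force: 0.0
t 19.93 pos mm [599.1 269.3 202.4] yaw 88.72 zax [-0.     0.001 -1.   ] j [0.42 0.43 0.06 1.2  0.   2.02] F [ 0.3 -0.7 -0.7] T [-0.01 -0.01  0.  ] gap 42.1mm ff 0.0
bar px [327.8 172.7] ctr [ 601.4 -329.7] yaw 20.4 L 114 W 22Traceback (most recent call last):
  File "<string>", line 4, in <module>
    im=bars(); crop(im,'t3c.png',140,130,310,230,4)
  File "h.py", line 26, in bars
    W=np.array([p2w(n,u,v,z)[:2] for u,v in p])*1000
                ~~~^^^^^^^^^
  File "h.py", line 8, in p2w
    c,f,R,t=K(n); d=R.T@np.array([(u-c['cx'])/f,(v-c['cy'])/f,1]); o=-R.T@t; return o+d*(z-o[2])/d[2]
            ~^^^
  File "h.py", line 6, in K
    c=cams.calibration(n); f=192/np.tan(np.radians(c['fovy'])/2); return c,f,np.array(c['R']),np.array(c['t'])
ValueError: time passes only in moves, steps and waits
```

```bash
sed -i 's/^def K(n):/import functools\n@functools.lru_cache\ndef K(n):/' h.py
python3 -c "
from h import *
im=bars()
b=cv2.resize(im[130:230,140:300],None,fx=4.6,fy=4.6,interpolation=cv2.INTER_CUBIC)
cv2.imwrite('pics/t3c.png',b[:,:,::-1])
shot('scene','s3.png')"
```

```text
bar px [327.8 172.7] ctr [ 601.3 -329.5] yaw 20.7 L 114 W 22
bar px [334.4 213.2] ctr [ 446.3 -355.1] yaw -13.8 L 95 W 23
```

View pics/t3c.png

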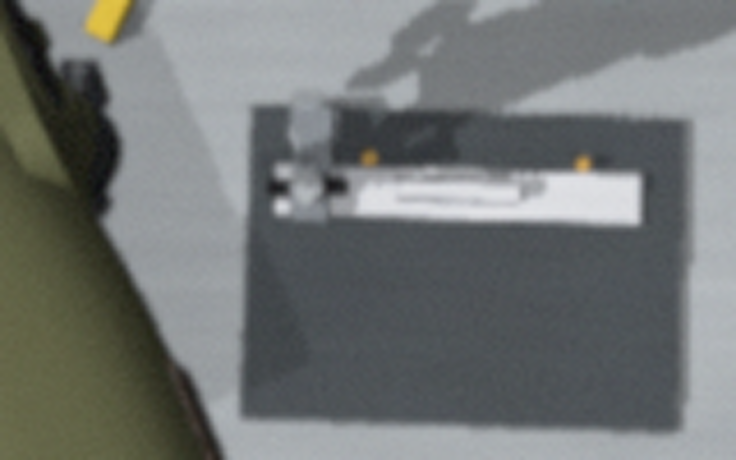

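The wing lies along y at (307,187), which is tight, and the straightedge bears on both pins at (370,160) and (584,164). Next I need the near-edge line and the left bars from the scene camera.

```bash
python3 -c "
from h import *
np.set_printoptions(precision=4,suppress=True)
bars('scene')
L=cp('top',275,215,.024,140,130,4.6)[:2];R=cp('top',640,224,.024,140,130,4.6)[:2];FL=cp('top',352,168,.024,140,130,4.6)[:2];FR=cp('top',640,173,.024,140,130,4.6)[:2]
for a,b in((L,R),(FL,FR)): print(a,b,'yaw',np.degrees(np.arctan2(-(a-b)[0],(a-b)[1])))
"
```

```text
bar px [346.6 164.9] ctr [453.7 337.2] yaw 24.9 L 96 W 49
bar px [375.4 190.6] ctr [605.5 335. ] yaw -8.8 L 127 W 39
bar px [157.7 239.3] ctr [ 447.7 -355.7] yaw -13.0 L 118 W 25
bar px [185.3 273.5] ctr [ 602.1 -330.5] yaw 20.2 L 132 W 31
[0.5814 0.1574] [ 0.577  -0.1422] yaw -0.8481965358037761
[0.6208 0.0949] [ 0.6191 -0.1419] yaw -0.40240597230579495
```

```bash
python3 -m pendant '[{"grip":0.45,"linear":[0.05,1,0],"rot":[0,0,8.3]},{"grip":0.45,"linear":[0.05,1,0],"rot":[0,0,8.3]},{"grip":0.45,"linear":[0.05,1,0],"rot":[0,0,8.3]},{"grip":0.45,"linear":[0.1,1,0],"rot":[0,0,8.3]},{"grip":0.45,"linear":[0.1,1,0],"rot":[0,0,8.3]},{"grip":0.45,"linear":[0.1,1,0],"rot":[0,0,8.3]},{"grip":0.45,"linear":[0.05,0.65,0],"rot":[0,0,8.3]},{"grip":0.45,"linear":[0.05,0,-4],"rot":[0,0,8.3]},{"grip":0.45,"linear":[0,0,-4],"rot":[0,0,8.3]},{"grip":0.45,"linear":[0,0,-4],"rot":[0,0,8.2]},{"grip":0.45,"linear":[0,0,-4],"rot":[0,0,0]},{"grip":0.45,"linear":[0,0,-2.5],"rot":[0,0,0]},{"grip":0.45,"linear":[0,0,-1],"rot":[0,0,0]},{"grip":0.45,"linear":[0,0,0],"rot":[0,0,0]},{"grip":1,"linear":[0,0,0],"rot":[0,0,0]},{"grip":1,"linear":[0,0,0],"rot":[0,0,0]},{"grip":1,"linear":[0,0,0],"rot":[0,0,0]},{"grip":1,"linear":[0,0,0],"rot":[0,0,0]},{"grip":1,"linear":[0,0,0],"rot":[0,0,0]}]'
python3 -c "
from h import *
st()"
```

```text
time_s: 22.5
position: [0.6064, 0.3331, 0.01]
tcp_rot: [0.075, 0.997, 0.001, 0.001]
ft_force: [0.1, 0.4, 5.8]
finger_gap: 0.261
finger_force: 61.4
t 22.50 pos mm [606.4 333.1  10. ] yaw 171.37 zax [ 0.003  0.001 -1.   ] j [ 0.5   0.63 -0.08  0.85 -0.    0.65] F [0.1 0.4 5.8] T [-0.06  0.07  0.04] gap 22.2mm ff 61.4
```

```bash
python3 -m pendant '[{"grip":1,"linear":[0,0,2],"rot":[0,0,0]},{"grip":1,"linear":[0,0,4],"rot":[0,0,0]},{"grip":1,"linear":[0,0,5],"rot":[0,0,0]},{"grip":1,"linear":[0,0,3],"rot":[0,0,0]},{"grip":1,"linear":[-1.6,-4.1,0],"rot":[0,0,1.3]},{"grip":1,"linear":[-1.6,-4.1,0],"rot":[0,0,1.3]},{"grip":1,"linear":[-1.6,-4.1,0],"rot":[0,0,1.3]},{"grip":1,"linear":[-1.6,-4.1,0],"rot":[0,0,1.3]},{"grip":1,"linear":[-1.6,-4.1,0],"rot":[0,0,1.3]},{"grip":1,"linear":[-1.5,-4.3,0],"rot":[0,0,1.1]},{"grip":1,"linear":[0,0,-4],"rot":[0,0,0]},{"grip":1,"linear":[0,0,-4],"rot":[0,0,0]},{"grip":1,"linear":[0,0,-2],"rot":[0,0,0]},{"grip":1,"linear":[0,0,0],"rot":[0,0,0]},{"grip":1,"linear":[0,0,0],"rot":[0,0,0]}]'
python3 -c "
from h import *
st()"
```

```text
time_s: 24.38
position: [0.511, 0.0847, 0.0494]
tcp_rot: [0.009, 1.0, 0.0, 0.001]
ft_force: [0.3, -0.2, -0.7]
finger_gap: 0.264
finger_force: 60.4
t 24.38 pos mm [511.   84.7  49.4] yaw 178.97 zax [ 0.002  0.    -1.   ] j [ 0.16  0.31 -0.5   0.76  0.    0.18] F [ 0.3 -0.2 -0.7] T [-0.04 -0.08 -0.04] gap 22.5mm ff 60.4
```

```bash
python3 -m pendant '[{"grip":1,"linear":[0,0,-1.5],"rot":[0,0,0]},{"grip":1,"linear":[0,0,-1],"rot":[0,0,0]},{"grip":1,"linear":[0,0,0],"rot":[0,0,0]},{"grip":1,"linear":[0.4,0,0],"rot":[0,0,0]},{"grip":1,"linear":[0.4,0,0],"rot":[0,0,0]},{"grip":1,"linear":[0,0,0],"rot":[0,0,0]}]'
python3 -c "
from h import *
st()"
```

```text
time_s: 25.12
position: [0.5187, 0.0845, 0.023]
tcp_rot: [0.009, 1.0, 0.0, 0.0]
ft_force: [0.1, 0.0, -1.6]
finger_gap: 0.265
finger_force: 60.9
t 25.12 pos mm [518.7  84.5  23. ] yaw 178.96 zax [ 0.001  0.    -1.   ] j [ 0.16  0.35 -0.51  0.71  0.    0.18] F [ 0.1  0.  -1.6] T [0.03 0.02 0.01] gap 22.5mm ff 60.9
```

```bash
python3 -m pendant '[{"grip":1,"linear":[0.2,0,0],"rot":[0,0,0]},{"grip":1,"linear":[0.2,0,0],"rot":[0,0,0]},{"grip":1,"linear":[0.1,0,0],"rot":[0,0,0]},{"grip":1,"linear":[0,0,0],"rot":[0,0,0]}]'
python3 -m pendant '[{"grip":1,"linear":[0.1,0,0],"rot":[0,0,0]},{"grip":1,"linear":[0.1,0,0],"rot":[0,0,0]},{"grip":1,"linear":[0,0,0],"rot":[0,0,0]}]'
python3 -m pendant '[{"grip":1,"linear":[0.1,0,0],"rot":[0,0,0]},{"grip":1,"linear":[0.1,0,0],"rot":[0,0,0]},{"grip":1,"linear":[0,0,0],"rot":[0,0,0]}]'
```

```text
time_s: 25.62
position: [0.5231, 0.0845, 0.0229]
tcp_rot: [0.009, 1.0, 0.0, 0.0]
ft_force: [-0.6, 0.2, -1.6]
finger_gap: 0.262
finger_force: 60.9
time_s: 26.0
position: [0.5252, 0.0845, 0.023]
tcp_rot: [0.009, 1.0, -0.0, 0.0]
ft_force: [-0.2, -0.4, -1.1]
finger_gap: 0.263
finger_force: 60.9
time_s: 26.38
position: [0.5272, 0.0844, 0.0229]
tcp_rot: [0.009, 1.0, 0.0, 0.0]
ft_force: [-0.0, 0.0, -2.0]
finger_gap: 0.258
finger_force: 60.9
```

```bash
python3 -m pendant '[{"grip":1,"linear":[0.1,0,0],"rot":[0,0,0]},{"grip":1,"linear":[0,0,0],"rot":[0,0,0]}]'
python3 -m pendant '[{"grip":1,"linear":[0.1,0,0],"rot":[0,0,0]},{"grip":1,"linear":[0,0,0],"rot":[0,0,0]}]'
python3 -m pendant '[{"grip":1,"linear":[0.1,0,0],"rot":[0,0,0]},{"grip":1,"linear":[0,0,0],"rot":[0,0,0]}]'
```

```text
time_s: 26.62
position: [0.5281, 0.0845, 0.0229]
tcp_rot: [0.009, 1.0, 0.0, 0.0]
ft_force: [-0.3, 0.4, -0.8]
finger_gap: 0.261
finger_force: 60.9
time_s: 26.88
position: [0.5291, 0.0845, 0.023]
tcp_rot: [0.009, 1.0, 0.0, 0.0]
ft_force: [-0.2, -0.3, -1.0]
finger_gap: 0.263
finger_force: 60.9
time_s: 27.12
position: [0.53, 0.0844, 0.0229]
tcp_rot: [0.009, 1.0, -0.0, -0.0]
ft_force: [-0.6, -0.5, -1.8]
finger_gap: 0.264
finger_force: 60.9
```

```bash
python3 -m pendant '[{"grip":1,"linear":[0.1,0,0],"rot":[0,0,0]},{"grip":1,"linear":[0,0,0],"rot":[0,0,0]}]'
python3 -m pendant '[{"grip":1,"linear":[0.1,0,0],"rot":[0,0,0]},{"grip":1,"linear":[0,0,0],"rot":[0,0,0]}]'
python3 -c "
from h import *
im=shot('scene','s4.png'); crop(im,'s4c.png',210,150,370,270,5)"
```

```text
time_s: 27.38
position: [0.53, 0.0844, 0.0226]
tcp_rot: [0.009, 1.0, -0.0, -0.001]
ft_force: [-3.4, -0.8, 0.4]
finger_gap: 0.263
finger_force: 61.1
time_s: 27.62
position: [0.53, 0.0844, 0.0224]
tcp_rot: [0.009, 1.0, -0.0, -0.002]
ft_force: [-6.5, -0.1, 0.8]
finger_gap: 0.264
finger_force: 61.2
```

View pics/s4c.png

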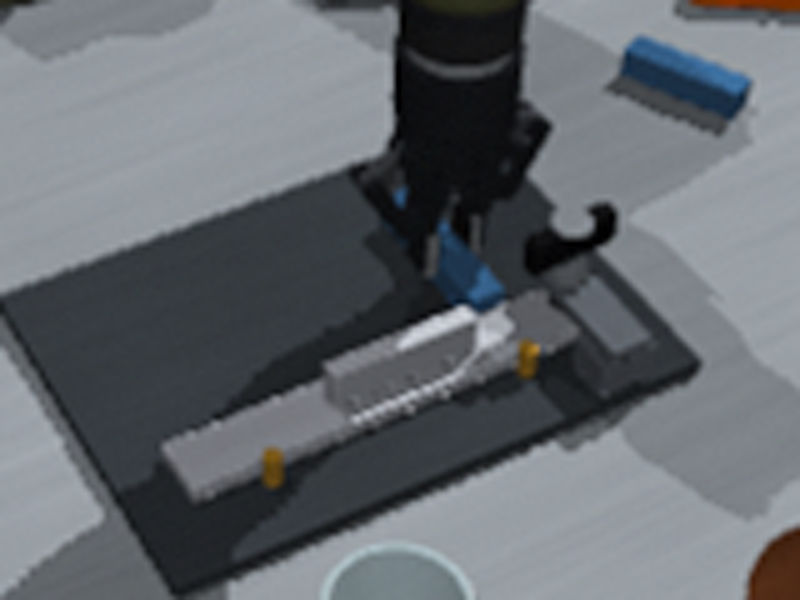

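The bar's end is at the straightedge's near edge, near (490,290), and the pins are still in contact. I'll lower it and release.

```bash
python3 -m pendant '[{"grip":1,"linear":[-0.1,0,-0.1],"rot":[0,0,0]},{"grip":1,"linear":[0,0,-0.05],"rot":[0,0,0]},{"grip":1,"linear":[0,0,0],"rot":[0,0,0]}]'
python3 -c "
from h import *
st()"
python3 -m pendant '[{"grip":0.55,"linear":[0,0,0],"rot":[0,0,0]},{"grip":0.55,"linear":[0,0,0],"rot":[0,0,0]},{"grip":0.55,"linear":[0,0,0],"rot":[0,0,0]}]'
python3 -c "
from h import *
st()"
```

```text
time_s: 28.05
position: [0.53, 0.0844, 0.0218]
tcp_rot: [0.009, 1.0, -0.0, -0.001]
ft_force: [-7.6, -0.2, 7.0]
finger_gap: 0.264
finger_force: 62.1
t 28.05 pos mm [530.   84.4  21.8] yaw 178.97 zax [-0.001 -0.    -1.   ] j [ 0.16  0.38 -0.48  0.72  0.    0.18] F [-7.6 -0.2  7. ] T [-0.06  1.51 -0.01] gap 22.4mm ff 62.1
time_s: 28.42
position: [0.5317, 0.0845, 0.0216]
tcp_rot: [0.009, 1.0, 0.0, 0.001]
ft_force: [-0.3, -0.0, 0.1]
finger_gap: 0.452
finger_force: 0.0
t 28.43 pos mm [531.7  84.5  21.6] yaw 178.96 zax [ 0.001  0.    -1.   ] j [ 0.16  0.38 -0.48  0.71 -0.    0.18] F [-0.3 -0.   0.1] T [-0.05 -0.05  0.03] gap 38.4mm ff 0.0
```

```bash
python3 -m pendant '[{"grip":0.5,"linear":[0,0,1.5],"rot":[0,0,0]},{"grip":0.45,"linear":[0,0,4],"rot":[0,0,0]},{"grip":0.45,"linear":[0,0,5],"rot":[0,0,0]},{"grip":0.45,"linear":[0,0,3],"rot":[0,0,0]},{"grip":0.45,"linear":[0,0,0],"rot":[0,0,0]}]'
python3 -c "
from h import *
st();bars();bars('scene')"
```

```text
time_s: 29.05
position: [0.5335, 0.0848, 0.1603]
tcp_rot: [0.009, 1.0, 0.001, 0.003]
ft_force: [-0.3, -0.1, -0.2]
finger_gap: 0.55
finger_force: 0.0
t 29.05 pos mm [533.5  84.8 160.3] yaw 178.97 zax [ 0.007  0.001 -1.   ] j [ 0.16  0.24 -0.32  1.01 -0.    0.18] F [-0.3 -0.1 -0.2] T [-0.03  0.06 -0.  ] gap 46.8mm ff 0.0
bar px [334.5 198.1] ctr [ 503.9 -357.2] yaw 2.5 L 211 W 53
bar px [150.4 210.4] ctr [451.8 340.6] yaw 24.1 L 85 W 22
bar px [346.6 164.9] ctr [453.7 337.1] yaw 25.4 L 96 W 49
bar px [297.5 199.5] ctr [513.3  90.8] yaw -2.2 L 123 W 39
bar px [165.7 255. ] ctr [ 505.1 -357. ] yaw 2.2 L 234 W 59
```

```bash
python3 -m pendant '[{"grip":0.45,"linear":[-1.3,4.25,0],"rot":[0,0,4.25]},{"grip":0.45,"linear":[-1.3,4.25,0],"rot":[0,0,4.25]},{"grip":0.45,"linear":[-1.3,4.25,0],"rot":[0,0,4.25]},{"grip":0.45,"linear":[-1.3,4.25,0],"rot":[0,0,4.25]},{"grip":0.45,"linear":[-1.3,4.25,0],"rot":[0,0,4.25]},{"grip":0.45,"linear":[-1.4,4.25,0],"rot":[0,0,4.25]},{"grip":0.45,"linear":[0,0,-4],"rot":[0,0,0]},{"grip":0.45,"linear":[0,0,-4],"rot":[0,0,0]},{"grip":0.45,"linear":[0,0,-4],"rot":[0,0,0]},{"grip":0.45,"linear":[0,0,0],"rot":[0,0,0]},{"grip":0.45,"linear":[0,0,0],"rot":[0,0,0]}]'
python3 -c "
from h import *
st()"
```

```text
time_s: 30.52
position: [0.4522, 0.3395, 0.037]
tcp_rot: [-0.212, 0.977, -0.0, -0.0]
ft_force: [0.4, 0.4, 0.8]
finger_gap: 0.551
finger_force: 0.0
t 30.52 pos mm [452.2 339.5  37. ] yaw -155.53 zax [-0. -0. -1.] j [ 0.64  0.4  -0.4   0.77 -0.    0.22] F [0.4 0.4 0.8] T [ 0.07 -0.02 -0.  ] gap 46.8mm ff 0.0
```

```bash
python3 -m pendant '[{"grip":0.45,"linear":[0,0,-1.8],"rot":[0,0,0]},{"grip":0.45,"linear":[0,0,-1],"rot":[0,0,0]},{"grip":0.45,"linear":[0,0,0],"rot":[0,0,0]},{"grip":1,"linear":[0,0,0],"rot":[0,0,0]},{"grip":1,"linear":[0,0,0],"rot":[0,0,0]},{"grip":1,"linear":[0,0,0],"rot":[0,0,0]},{"grip":1,"linear":[0,0,0],"rot":[0,0,0]},{"grip":1,"linear":[0,0,0],"rot":[0,0,0]}]'
python3 -c "
from h import *
st()"
```

```text
time_s: 31.52
position: [0.4527, 0.34, 0.0096]
tcp_rot: [-0.212, 0.977, 0.0, 0.001]
ft_force: [-1.5, -1.2, 5.8]
finger_gap: 0.26
finger_force: 60.0
t 31.52 pos mm [452.7 340.    9.6] yaw -155.53 zax [ 0.001  0.001 -1.   ] j [ 0.64  0.43 -0.42  0.71  0.    0.22] F [-1.5 -1.2  5.8] T [-0.06  0.18  0.01] gap 22.1mm ff 60.0
```

```bash
python3 -m pendant '[{"grip":1,"linear":[0,0,2],"rot":[0,0,0]},{"grip":1,"linear":[0,0,5],"rot":[0,0,0]},{"grip":1,"linear":[0,0,5],"rot":[0,0,0]},{"grip":1,"linear":[0.86,-4.05,0],"rot":[0,0,-3.2]},{"grip":1,"linear":[0.86,-4.05,0],"rot":[0,0,-3.2]},{"grip":1,"linear":[0.86,-4.05,0],"rot":[0,0,-3.2]},{"grip":1,"linear":[0.86,-4.05,0],"rot":[0,0,-3.2]},{"grip":1,"linear":[0.86,-4.05,0],"rot":[0,0,-3.2]},{"grip":1,"linear":[0.86,-4.05,0],"rot":[0,0,-3.2]},{"grip":1,"linear":[0.86,-4.05,0],"rot":[0,0,-3.2]},{"grip":1,"linear":[0.86,-4.05,0],"rot":[0,0,-3.1]},{"grip":1,"linear":[0,0,-4],"rot":[0,0,0]},{"grip":1,"linear":[0,0,-3],"rot":[0,0,0]},{"grip":1,"linear":[0,0,0],"rot":[0,0,0]},{"grip":1,"linear":[0,0,0],"rot":[0,0,0]}]'
python3 -c "
from h import *
st()"
```

```text
time_s: 33.4
position: [0.5214, 0.0156, 0.0594]
tcp_rot: [0.009, 1.0, -0.0, 0.0]
ft_force: [-0.4, -0.2, -0.6]
finger_gap: 0.259
finger_force: 59.2
t 33.40 pos mm [521.4  15.6  59.4] yaw 178.98 zax [ 0.001 -0.    -1.   ] j [ 0.03  0.3  -0.48  0.78 -0.    0.05] F [-0.4 -0.2 -0.6] T [ 0.01 -0.05 -0.01] gap 22.0mm ff 59.2
```

```bash
python3 -m pendant '[{"grip":1,"linear":[0,0,-2.5],"rot":[0,0,0]},{"grip":1,"linear":[0,0,-1.1],"rot":[0,0,0]},{"grip":1,"linear":[0.4,0,0],"rot":[0,0,0]},{"grip":1,"linear":[0.4,0,0],"rot":[0,0,0]},{"grip":1,"linear":[0.2,0,0],"rot":[0,0,0]},{"grip":1,"linear":[0.2,0,0],"rot":[0,0,0]},{"grip":1,"linear":[0,0,0],"rot":[0,0,0]}]'
python3 -m pendant '[{"grip":1,"linear":[0.1,0,0],"rot":[0,0,0]},{"grip":1,"linear":[0.1,0,0],"rot":[0,0,0]},{"grip":1,"linear":[0,0,0],"rot":[0,0,0]}]'
python3 -m pendant '[{"grip":1,"linear":[0.1,0,0],"rot":[0,0,0]},{"grip":1,"linear":[0.1,0,0],"rot":[0,0,0]},{"grip":1,"linear":[0,0,0],"rot":[0,0,0]}]'
```

```text
time_s: 34.28
position: [0.5331, 0.0155, 0.0226]
tcp_rot: [0.009, 1.0, 0.0, 0.0]
ft_force: [-0.5, -0.7, -1.2]
finger_gap: 0.266
finger_force: 59.3
time_s: 34.65
position: [0.5349, 0.0155, 0.0224]
tcp_rot: [0.009, 1.0, 0.0, 0.0]
ft_force: [-0.9, -0.5, -1.3]
finger_gap: 0.263
finger_force: 59.3
time_s: 35.02
position: [0.5361, 0.0155, 0.0222]
tcp_rot: [0.009, 1.0, 0.0, -0.001]
ft_force: [-1.8, 0.2, -0.3]
finger_gap: 0.261
finger_force: 59.4
```

```bash
python3 -m pendant '[{"grip":1,"linear":[0.1,0,0],"rot":[0,0,0]},{"grip":1,"linear":[0,0,0],"rot":[0,0,0]}]'
python3 -m pendant '[{"grip":1,"linear":[0.1,0,-0.05],"rot":[0,0,0]},{"grip":1,"linear":[-0.1,0,-0.1],"rot":[0,0,0]},{"grip":1,"linear":[0,0,0],"rot":[0,0,0]}]'
python3 -c "
from h import *
st()"
```

```text
time_s: 35.28
position: [0.5361, 0.0154, 0.0219]
tcp_rot: [0.009, 1.0, 0.0, -0.002]
ft_force: [-5.3, -0.2, 0.8]
finger_gap: 0.263
finger_force: 59.6
time_s: 35.65
position: [0.5361, 0.0155, 0.0215]
tcp_rot: [0.009, 1.0, 0.0, -0.001]
ft_force: [-9.7, 0.7, 11.9]
finger_gap: 0.264
finger_force: 61.0
t 35.65 pos mm [536.1  15.5  21.5] yaw 178.97 zax [-0.003  0.    -1.   ] j [ 0.03  0.38 -0.48  0.72  0.    0.05] F [-9.7  0.7 11.9] T [ 0.03  1.88 -0.03] gap 22.4mm ff 61.0
```

```bash
python3 -m pendant '[{"grip":0.55,"linear":[0,0,0],"rot":[0,0,0]},{"grip":0.55,"linear":[0,0,0],"rot":[0,0,0]},{"grip":0.55,"linear":[0,0,0],"rot":[0,0,0]},{"grip":0.5,"linear":[0,0,1.5],"rot":[0,0,0]},{"grip":0.45,"linear":[0,0,4],"rot":[0,0,0]},{"grip":0.45,"linear":[0,0,5],"rot":[0,0,0]},{"grip":0.45,"linear":[0,0,3],"rot":[0,0,0]},{"grip":0.45,"linear":[0,0,0],"rot":[0,0,0]}]'
python3 -c "
from h import *
st();im=bars()
a=cv2.resize(im[140:240,170:270],None,fx=4,fy=4,interpolation=cv2.INTER_CUBIC);b=cv2.resize(im[140:240,290:390],None,fx=4,fy=4,interpolation=cv2.INTER_CUBIC)
cv2.imwrite('pics/t5c.png',np.hstack([a,b])[:,:,::-1])"
```

```text
time_s: 36.65
position: [0.5403, 0.0155, 0.1598]
tcp_rot: [0.009, 1.0, 0.0, 0.003]
ft_force: [-0.3, -0.1, 0.2]
finger_gap: 0.549
finger_force: 0.0
t 36.65 pos mm [540.3  15.5 159.8] yaw 178.96 zax [ 0.007  0.    -1.   ] j [ 0.03  0.24 -0.32  1.01 -0.    0.05] F [-0.3 -0.1  0.2] T [-0.03  0.   -0.01] gap 46.7mm ff 0.0
bar px [334.5 198.1] ctr [ 503.9 -357.4] yaw 2.3 L 211 W 53
```

View pics/t5c.png

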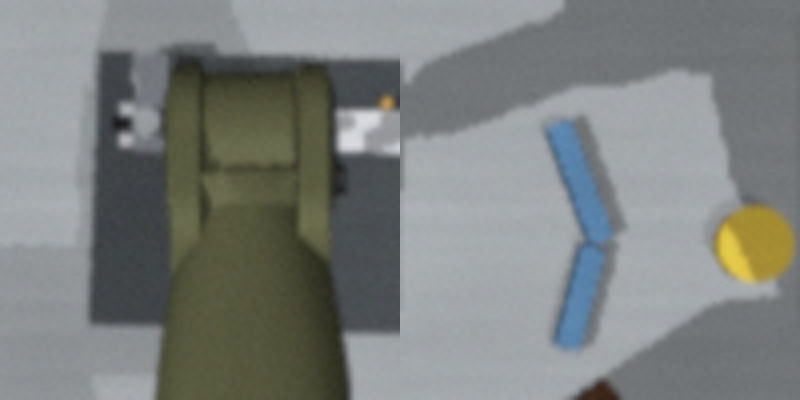

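The knocked bar d now runs from (559,124) to (600,241) in the crop, touching bar b, which runs from (594,246) to (568,348).

```bash
python3 -c "
from h import *
for n,e in (('d',((559,121),(602,243))),('b',((594,246),(567,350)))):
    p=[cp('top',x-400,y,.018,290,140,4)[:2]*1000 for x,y in e]; d=p[0]-p[1]
    print(n,np.mean(p,0).round(1),'yaw %.1f'%np.degrees(np.arctan2(d[1],d[0])),np.hypot(*d))"
```

```text
d [ 553.6 -356. ] yaw 19.5 122.85474596762273
b [ 443.5 -356. ] yaw -14.6 101.94946726682912
```

```bash
python3 -m pendant '[{"grip":0.45,"linear":[0.2,-4.65,0],"rot":[0,0,2.6]},{"grip":0.45,"linear":[0.2,-4.65,0],"rot":[0,0,2.6]},{"grip":0.45,"linear":[0.2,-4.65,0],"rot":[0,0,2.6]},{"grip":0.45,"linear":[0.2,-4.65,0],"rot":[0,0,2.6]},{"grip":0.45,"linear":[0.2,-4.65,0],"rot":[0,0,2.6]},{"grip":0.45,"linear":[0.2,-4.65,0],"rot":[0,0,2.6]},{"grip":0.45,"linear":[0.2,-4.65,0],"rot":[0,0,2.6]},{"grip":0.45,"linear":[0.2,-4.6,0],"rot":[0,0,2.6]},{"grip":0.45,"linear":[0,0,-4],"rot":[0,0,0]},{"grip":0.45,"linear":[0,0,-4],"rot":[0,0,0]},{"grip":0.45,"linear":[0,0,-4],"rot":[0,0,0]},{"grip":0.45,"linear":[0,0,0],"rot":[0,0,0]},{"grip":0.45,"linear":[0,0,0],"rot":[0,0,0]}]'
python3 -c "
from h import *
st()"
```

```text
time_s: 38.33
position: [0.5541, -0.3562, 0.0367]
tcp_rot: [-0.172, 0.985, -0.0, 0.0]
ft_force: [-0.1, -0.7, -0.0]
finger_gap: 0.551
finger_force: 0.0
t 38.33 pos mm [ 554.1 -356.2   36.7] yaw -160.23 zax [ 0. -0. -1.] j [-0.57  0.55 -0.15  0.87  0.   -0.92] F [-0.1 -0.7 -0. ] T [-0.01 -0.03  0.  ] gap 46.8mm ff 0.0
```

```bash
python3 -m pendant '[{"grip":0.45,"linear":[0,0,-1.8],"rot":[0,0,0]},{"grip":0.45,"linear":[0,0,-1],"rot":[0,0,0]},{"grip":0.45,"linear":[0,0,0],"rot":[0,0,0]},{"grip":1,"linear":[0,0,0],"rot":[0,0,0]},{"grip":1,"linear":[0,0,0],"rot":[0,0,0]},{"grip":1,"linear":[0,0,0],"rot":[0,0,0]},{"grip":1,"linear":[0,0,0],"rot":[0,0,0]},{"grip":1,"linear":[0,0,0],"rot":[0,0,0]},{"grip":1,"linear":[0,0,2],"rot":[0,0,0]},{"grip":1,"linear":[0,0,5],"rot":[0,0,0]},{"grip":1,"linear":[0,0,5],"rot":[0,0,0]},{"grip":1,"linear":[0,0,0],"rot":[0,0,0]}]'
python3 -c "
from h import *
st()"
```

```text
time_s: 39.83
position: [0.5564, -0.3577, 0.1323]
tcp_rot: [-0.172, 0.985, -0.003, 0.003]
ft_force: [0.9, 0.2, -1.2]
finger_gap: 0.262
finger_force: 61.2
t 39.83 pos mm [ 556.4 -357.7  132.3] yaw -160.23 zax [ 0.006 -0.004 -1.   ] j [-0.57  0.47 -0.04  1.05 -0.   -0.92] F [ 0.9  0.2 -1.2] T [-0.01 -0.02 -0.04] gap 22.3mm ff 61.2
```

```bash
python3 -m pendant '[{"grip":1,"linear":[-0.8,4,0],"rot":[0,0,-3.5]},{"grip":1,"linear":[-0.8,4,0],"rot":[0,0,-3.5]},{"grip":1,"linear":[-0.8,4,0],"rot":[0,0,-3.5]},{"grip":1,"linear":[-0.8,4,0],"rot":[0,0,-3.5]},{"grip":1,"linear":[-0.8,4,0],"rot":[0,0,-3.5]},{"grip":1,"linear":[-0.9,3.8,0],"rot":[0,0,-3.3]},{"grip":1,"linear":[0,0,-4],"rot":[0,0,0]},{"grip":1,"linear":[0,0,-3],"rot":[0,0,0]},{"grip":1,"linear":[0,0,0],"rot":[0,0,0]},{"grip":1,"linear":[0,0,0],"rot":[0,0,0]}]'
python3 -c "
from h import *
st()"
```

```text
time_s: 41.08
position: [0.5047, -0.1181, 0.058]
tcp_rot: [0.009, 1.0, 0.0, -0.0]
ft_force: [-0.5, -0.2, -1.0]
finger_gap: 0.265
finger_force: 61.0
t 41.08 pos mm [ 504.7 -118.1   58. ] yaw 178.96 zax [-0.001  0.    -1.   ] j [-0.23  0.3  -0.49  0.78 -0.   -0.21] F [-0.5 -0.2 -1. ] T [-0.01 -0.04  0.01] gap 22.5mm ff 61.0
```

```bash
python3 -m pendant '[{"grip":1,"linear":[0,0,-2.5],"rot":[0,0,0]},{"grip":1,"linear":[0,0,-1],"rot":[0,0,0]},{"grip":1,"linear":[0.4,0,0],"rot":[0,0,0]},{"grip":1,"linear":[0.4,0,0],"rot":[0,0,0]},{"grip":1,"linear":[0.2,0,0],"rot":[0,0,0]},{"grip":1,"linear":[0,0,0],"rot":[0,0,0]}]'
python3 -m pendant '[{"grip":1,"linear":[0.1,0,0],"rot":[0,0,0]},{"grip":1,"linear":[0.1,0,0],"rot":[0,0,0]},{"grip":1,"linear":[0,0,0],"rot":[0,0,0]}]'
python3 -m pendant '[{"grip":1,"linear":[0.1,0,0],"rot":[0,0,0]},{"grip":1,"linear":[0.1,0,0],"rot":[0,0,0]},{"grip":1,"linear":[0,0,0],"rot":[0,0,0]}]'
```

```text
time_s: 41.82
position: [0.5155, -0.1181, 0.0234]
tcp_rot: [0.009, 1.0, -0.0, 0.0]
ft_force: [-0.7, 0.1, -1.6]
finger_gap: 0.267
finger_force: 61.0
time_s: 42.2
position: [0.5169, -0.1181, 0.023]
tcp_rot: [0.009, 1.0, -0.0, 0.0]
ft_force: [-0.1, 1.3, -1.8]
finger_gap: 0.261
finger_force: 61.0
time_s: 42.58
position: [0.5186, -0.118, 0.0228]
tcp_rot: [0.009, 1.0, 0.0, -0.0]
ft_force: [0.1, -0.5, -1.5]
finger_gap: 0.258
finger_force: 61.1
```

```bash
python3 -m pendant '[{"grip":1,"linear":[0.1,0,0],"rot":[0,0,0]},{"grip":1,"linear":[0,0,0],"rot":[0,0,0]}]'
python3 -m pendant '[{"grip":1,"linear":[0.1,0,0],"rot":[0,0,0]},{"grip":1,"linear":[0,0,0],"rot":[0,0,0]}]'
python3 -m pendant '[{"grip":1,"linear":[0.1,0,0],"rot":[0,0,0]},{"grip":1,"linear":[0,0,0],"rot":[0,0,0]}]'
```

```text
time_s: 42.82
position: [0.5186, -0.118, 0.0225]
tcp_rot: [0.009, 1.0, 0.0, -0.001]
ft_force: [-4.8, -0.5, 0.2]
finger_gap: 0.263
finger_force: 61.2
time_s: 43.08
position: [0.5187, -0.1179, 0.0223]
tcp_rot: [0.009, 1.0, 0.0, -0.002]
ft_force: [-6.7, 0.0, 0.8]
finger_gap: 0.265
finger_force: 61.4
time_s: 43.32
position: [0.5188, -0.1179, 0.0221]
tcp_rot: [0.009, 1.0, -0.0, -0.003]
ft_force: [-9.3, -0.5, 2.0]
finger_gap: 0.265
finger_force: 61.5
```

```bash
python3 -m pendant '[{"grip":1,"linear":[-0.2,0,-0.1],"rot":[0,0,0]},{"grip":1,"linear":[0,0,-0.05],"rot":[0,0,0]},{"grip":1,"linear":[0,0,0],"rot":[0,0,0]}]'
python3 -m pendant '[{"grip":0.55,"linear":[0,0,0],"rot":[0,0,0]},{"grip":0.55,"linear":[0,0,0],"rot":[0,0,0]},{"grip":0.55,"linear":[0,0,0],"rot":[0,0,0]},{"grip":0.5,"linear":[0,0,1.5],"rot":[0,0,0]},{"grip":0.45,"linear":[0,0,4],"rot":[0,0,0]},{"grip":0.45,"linear":[0,0,5],"rot":[0,0,0]},{"grip":0.45,"linear":[0,0,3],"rot":[0,0,0]},{"grip":0.45,"linear":[0,0,0],"rot":[0,0,0]}]'
python3 -c "
from h import *
st();im=bars();bars('scene')"
```

```text
time_s: 43.7
position: [0.5187, -0.1179, 0.0211]
tcp_rot: [0.009, 1.0, 0.0, -0.001]
ft_force: [-6.3, 0.5, 0.2]
finger_gap: 0.26
finger_force: 61.3
time_s: 44.7
position: [0.5223, -0.1186, 0.1604]
tcp_rot: [0.009, 1.0, -0.001, 0.003]
ft_force: [-0.1, -1.2, -0.2]
finger_gap: 0.547
finger_force: 0.0
t 44.70 pos mm [ 522.3 -118.6  160.4] yaw 178.97 zax [ 0.007 -0.001 -1.   ] j [-0.22  0.23 -0.33  1.01  0.   -0.21] F [-0.1 -1.2 -0.2] T [0.04 0.04 0.01] gap 46.5mm ff 0.0
bar px [218.6 191.2] ctr [526.   84.8] yaw -0.7 L 108 W 26
bar px [237.  189.2] ctr [534.6  15.6] yaw -1.0 L 87 W 26
bar px [334.3 214.4] ctr [ 442.4 -354.4] yaw -13.9 L 96 W 23
bar px [297.6 199.4] ctr [513.3  90.6] yaw -1.6 L 123 W 38
bar px [279.8 208. ] ctr [517.1  20.4] yaw -1.0 L 91 W 38
bar px [240.  221.5] ctr [ 504.3 -113.5] yaw -1.1 L 133 W 33
bar px [157.4 238.3] ctr [ 443.6 -355.1] yaw -14.0 L 118 W 26
```

```bash
python3 -m pendant '[{"grip":0.45,"linear":[-1.3,-3.95,0],"rot":[0,0,-2.2]},{"grip":0.45,"linear":[-1.3,-3.95,0],"rot":[0,0,-2.2]},{"grip":0.45,"linear":[-1.3,-3.95,0],"rot":[0,0,-2.2]},{"grip":0.45,"linear":[-1.3,-3.95,0],"rot":[0,0,-2.2]},{"grip":0.45,"linear":[-1.2,-3.95,0],"rot":[0,0,-2.1]},{"grip":0.45,"linear":[-1.2,-3.95,0],"rot":[0,0,-2.1]},{"grip":0.45,"linear":[0,0,-4],"rot":[0,0,0]},{"grip":0.45,"linear":[0,0,-4],"rot":[0,0,0]},{"grip":0.45,"linear":[0,0,-4],"rot":[0,0,0]},{"grip":0.45,"linear":[0,0,0],"rot":[0,0,0]},{"grip":0.45,"linear":[0,0,0],"rot":[0,0,0]}]'
python3 -c "
from h import *
st()"
```

```text
time_s: 46.18
position: [0.444, -0.3551, 0.037]
tcp_rot: [0.122, 0.993, 0.0, -0.0]
ft_force: [-0.5, 0.1, 0.5]
finger_gap: 0.546
finger_force: 0.0
t 46.17 pos mm [ 444.  -355.1   37. ] yaw 165.97 zax [-0.  0. -1.] j [-0.67  0.41 -0.39  0.78  0.   -0.43] F [-0.5  0.1  0.5] T [-0.01 -0.05 -0.02] gap 46.4mm ff 0.0
```

```bash
python3 -m pendant '[{"grip":0.45,"linear":[0,0,-1.8],"rot":[0,0,0]},{"grip":0.45,"linear":[0,0,-1],"rot":[0,0,0]},{"grip":0.45,"linear":[0,0,0],"rot":[0,0,0]},{"grip":1,"linear":[0,0,0],"rot":[0,0,0]},{"grip":1,"linear":[0,0,0],"rot":[0,0,0]},{"grip":1,"linear":[0,0,0],"rot":[0,0,0]},{"grip":1,"linear":[0,0,0],"rot":[0,0,0]},{"grip":1,"linear":[0,0,0],"rot":[0,0,0]},{"grip":1,"linear":[0,0,2],"rot":[0,0,0]},{"grip":1,"linear":[0,0,5],"rot":[0,0,0]},{"grip":1,"linear":[0,0,5],"rot":[0,0,0]},{"grip":1,"linear":[0,0,0],"rot":[0,0,0]}]'
python3 -c "
from h import *
st()"
python3 -m pendant '[{"grip":1,"linear":[0.9,3.8,0],"rot":[0,0,1.6]},{"grip":1,"linear":[0.9,3.8,0],"rot":[0,0,1.6]},{"grip":1,"linear":[0.9,3.8,0],"rot":[0,0,1.6]},{"grip":1,"linear":[0.9,3.8,0],"rot":[0,0,1.6]},{"grip":1,"linear":[0.9,3.8,0],"rot":[0,0,1.6]},{"grip":1,"linear":[0.9,3.8,0],"rot":[0,0,1.6]},{"grip":1,"linear":[0.9,3.8,0],"rot":[0,0,1.7]},{"grip":1,"linear":[0.9,3.8,0],"rot":[0,0,1.7]},{"grip":1,"linear":[0,0,-4],"rot":[0,0,0]},{"grip":1,"linear":[0,0,-3],"rot":[0,0,0]},{"grip":1,"linear":[0,0,0],"rot":[0,0,0]},{"grip":1,"linear":[0,0,0],"rot":[0,0,0]}]'
python3 -c "
from h import *
st()"
```

```text
time_s: 47.68
position: [0.4464, -0.3571, 0.1329]
tcp_rot: [0.122, 0.993, -0.002, 0.003]
ft_force: [0.6, -0.3, -2.5]
finger_gap: 0.262
finger_force: 59.2
t 47.67 pos mm [ 446.4 -357.1  132.9] yaw 165.97 zax [ 0.006 -0.005 -1.   ] j [-0.67  0.31 -0.28  0.97 -0.   -0.43] F [ 0.6 -0.3 -2.5] T [-0.02  0.    0.03] gap 22.3mm ff 59.2
time_s: 49.18
position: [0.5159, -0.0512, 0.0588]
tcp_rot: [0.009, 1.0, -0.0, -0.0]
ft_force: [0.1, 0.1, -1.2]
finger_gap: 0.26
finger_force: 59.3
t 49.17 pos mm [515.9 -51.2  58.8] yaw 178.96 zax [-0. -0. -1.] j [-0.1   0.3  -0.49  0.78 -0.   -0.08] F [ 0.1  0.1 -1.2] T [ 0.04 -0.01 -0.03] gap 22.1mm ff 59.3
```

```bash
python3 -m pendant '[{"grip":1,"linear":[0,0,-2.5],"rot":[0,0,0]},{"grip":1,"linear":[0,0,-1.1],"rot":[0,0,0]},{"grip":1,"linear":[0.4,0,0],"rot":[0,0,0]},{"grip":1,"linear":[0.4,0,0],"rot":[0,0,0]},{"grip":1,"linear":[0.2,0,0],"rot":[0,0,0]},{"grip":1,"linear":[0,0,0],"rot":[0,0,0]}]'
python3 -m pendant '[{"grip":1,"linear":[0.1,0,0],"rot":[0,0,0]},{"grip":1,"linear":[0.1,0,0],"rot":[0,0,0]},{"grip":1,"linear":[0,0,0],"rot":[0,0,0]}]'
python3 -m pendant '[{"grip":1,"linear":[0.1,0,0],"rot":[0,0,0]},{"grip":1,"linear":[0.1,0,0],"rot":[0,0,0]},{"grip":1,"linear":[0,0,0],"rot":[0,0,0]}]'
```

```text
time_s: 49.92
position: [0.5264, -0.0511, 0.0229]
tcp_rot: [0.009, 1.0, -0.0, 0.0]
ft_force: [0.5, 0.0, -1.3]
finger_gap: 0.268
finger_force: 59.4
time_s: 50.3
position: [0.5279, -0.051, 0.0224]
tcp_rot: [0.009, 1.0, -0.0, 0.0]
ft_force: [0.0, 0.5, -1.7]
finger_gap: 0.262
finger_force: 59.4
time_s: 50.68
position: [0.53, -0.0511, 0.0224]
tcp_rot: [0.009, 1.0, -0.0, 0.0]
ft_force: [0.1, 0.1, -1.2]
finger_gap: 0.259
finger_force: 59.4
```

```bash
python3 -m pendant '[{"grip":1,"linear":[0.1,0,0],"rot":[0,0,0]},{"grip":1,"linear":[0,0,0],"rot":[0,0,0]}]'
python3 -m pendant '[{"grip":1,"linear":[0.1,0,0],"rot":[0,0,0]},{"grip":1,"linear":[0,0,0],"rot":[0,0,0]}]'
python3 -m pendant '[{"grip":1,"linear":[0.1,0,0],"rot":[0,0,0]},{"grip":1,"linear":[0,0,0],"rot":[0,0,0]}]'
```

```text
time_s: 50.92
position: [0.5309, -0.0511, 0.0224]
tcp_rot: [0.009, 1.0, -0.0, 0.0]
ft_force: [-0.6, 0.0, -1.1]
finger_gap: 0.261
finger_force: 59.4
time_s: 51.18
position: [0.532, -0.0511, 0.0225]
tcp_rot: [0.009, 1.0, -0.0, 0.0]
ft_force: [0.3, 0.3, -2.1]
finger_gap: 0.263
finger_force: 59.4
time_s: 51.42
position: [0.5328, -0.051, 0.0224]
tcp_rot: [0.009, 1.0, 0.0, -0.0]
ft_force: [0.3, 0.4, -1.2]
finger_gap: 0.265
finger_force: 59.3
```

```bash
python3 -m pendant '[{"grip":1,"linear":[0.1,0,0],"rot":[0,0,0]},{"grip":1,"linear":[0,0,0],"rot":[0,0,0]}]'
python3 -m pendant '[{"grip":1,"linear":[0.1,0,0],"rot":[0,0,0]},{"grip":1,"linear":[0,0,0],"rot":[0,0,0]}]'
```

```text
time_s: 51.68
position: [0.5328, -0.051, 0.0221]
tcp_rot: [0.009, 1.0, 0.0, -0.001]
ft_force: [-3.6, 0.6, -0.3]
finger_gap: 0.264
finger_force: 59.5
time_s: 51.92
position: [0.5329, -0.051, 0.0219]
tcp_rot: [0.009, 1.0, 0.0, -0.002]
ft_force: [-6.4, -0.5, 2.6]
finger_gap: 0.265
finger_force: 59.7
```

Contact. I'll lower, release and retreat upwards and back, clear of the view.

```bash
python3 -m pendant '[{"grip":1,"linear":[-0.1,0,-0.1],"rot":[0,0,0]},{"grip":1,"linear":[0,0,-0.05],"rot":[0,0,0]},{"grip":1,"linear":[0,0,0],"rot":[0,0,0]}]'
python3 -m pendant '[{"grip":0.55,"linear":[0,0,0],"rot":[0,0,0]},{"grip":0.55,"linear":[0,0,0],"rot":[0,0,0]},{"grip":0.55,"linear":[0,0,0],"rot":[0,0,0]},{"grip":0.5,"linear":[0,0,1.5],"rot":[0,0,0]},{"grip":0.45,"linear":[0,0,4],"rot":[0,0,0]},{"grip":0.45,"linear":[0,0,5],"rot":[0,0,0]},{"grip":0.45,"linear":[0,0,5],"rot":[0,0,0]},{"grip":0.45,"linear":[-1,-5,0],"rot":[0,0,0]},{"grip":0.45,"linear":[-1,-5,0],"rot":[0,0,0]},{"grip":0.45,"linear":[-1,-5,0],"rot":[0,0,0]},{"grip":0.45,"linear":[-1,-5,0],"rot":[0,0,0]},{"grip":0.45,"linear":[-1,-5,0],"rot":[0,0,0]},{"grip":0.45,"linear":[-1,-5,0],"rot":[0,0,0]},{"grip":0.45,"linear":[-1,-5,0],"rot":[0,0,0]},{"grip":0.45,"linear":[0,0,0],"rot":[0,0,0]},{"grip":0.45,"linear":[0,0,0],"rot":[0,0,0]}]'
python3 -c "
from h import *
st();im=bars()
crop(im,'t6c.png',180,140,300,230,6); crop(cams.snapshot('scene'),'s6c.png',200,165,360,270,5)"
```

```text
time_s: 52.3
position: [0.5328, -0.051, 0.0215]
tcp_rot: [0.009, 1.0, 0.0, -0.001]
ft_force: [-7.8, 0.9, 9.0]
finger_gap: 0.26
finger_force: 60.8
time_s: 54.3
position: [0.4637, -0.4008, 0.1764]
tcp_rot: [0.009, 1.0, 0.0, 0.0]
ft_force: [-0.6, 0.2, 0.2]
finger_gap: 0.552
finger_force: 0.0
t 54.30 pos mm [ 463.7 -400.8  176.4] yaw 178.94 zax [ 0.  0. -1.] j [-0.71  0.36 -0.1   1.1   0.   -0.69] F [-0.6  0.2  0.2] T [ 0.05  0.   -0.01] gap 46.9mm ff 0.0
bar px [218.6 191.2] ctr [525.9  84.8] yaw 0.7 L 108 W 26
bar px [236.9 189.2] ctr [535.   15.9] yaw -0.6 L 87 W 26
bar px [254.6 191. ] ctr [528.6 -51.4] yaw -0.6 L 98 W 26
bar px [272.4 194. ] ctr [ 517.8 -119.4] yaw -0.5 L 117 W 27
```

View pics/t6c.png

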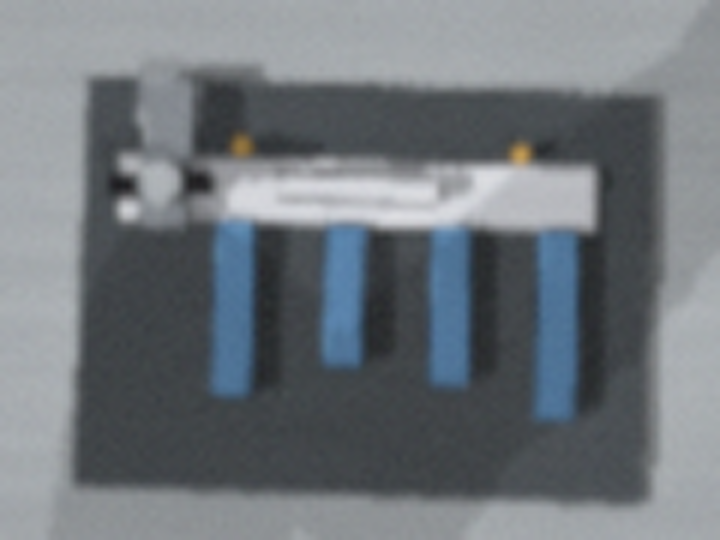

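View pics/s6c.png

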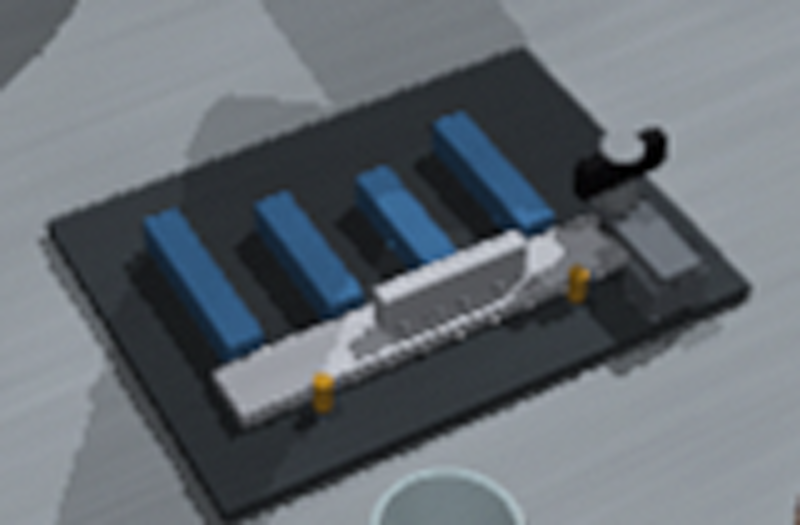

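All four bars lie square with their ends on the near edge: in the top crop they meet it at about (235,220), (345,226), (450,229) and (557,233). Both pins, at (242,147) and (520,154), touch the far edge, and the knob's wing is in its tight position.

```bash
python3 -c "
from h import *
print(robot.close_job())"
```

```text
the job is handed in; nothing more can be done
None
```

The job is handed in at about 54 s of the 210 s: the straightedge is on both pins and clamped tight after backing the knob to its stop, and all four blue bars lie square with one end against its near edge.

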